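# Recharge the drilling sled with basket bases and send it home

### The arm

A 6-joint arm with a two-finger parallel gripper is mounted at the origin on the work surface. World frame = base frame: x ahead of the robot, y to its left, z up, the work surface at z = 0. Lengths are in mm, angles in rad, forces in N, time in s.
With the tool pointing down it reaches from about 350 to 850 mm from the base axis. Payload 8.1 kg.
Tool frame: the origin (TCP) lies midway between the tips of the shut fingers; the grasp point (between the pads) lies 19 mm behind it; z points along the fingers, y is the direction in which the jaws open and shut (so a half turn about z gives the same grasp; the last joint's range is limited). The gripper opens to 93 mm and grips with 3 to 60 N. Pads are 15 mm wide; open, the fingers measure 128 mm over their backs; the gripper's body (75 mm by 188 mm) begins 65 mm behind the grasp point.
Start: joints at [-1.214, 0.13, 1.488, -0, 1.523, -0.085], TCP at [256.56, -542.386, 218.635] pointing down, gripper open.
Joint ranges: [-2.96, 2.96], [-0.89, 2.26], [0.02, 2.5], [-1.34, 4.48], [0, 2.73], [-2.66, 2.66]. Speed limits (rad/s): [2.39, 2.39, 2.79, 3.14, 3.14, 3.14].

### API

Orientations are given as a rotation vector (axis times angle).
In Python, from plant import sense, get_image, sign_off, regions_of gives the robot as it stands.
- The arm moves only by the tool jog_arm, never from a script. Its argument "targets" is one flat list of numbers, 7 for each row, row after row: the gripper's target within -1 to 1 (shut at 1, half-way at 0, fully open at -1), then the shift along the tool's x, y, z in cm, then the turn, a rotation vector about the tool's x, y, z in degrees. A call has 1 to 12 rows; each row shifts and turns the commanded pose from where the row before left it, along the tool's axes as they then stand; what a row does not reach is not made up. A row lasts 1/12 s, in which the tool goes at most 41.7 mm and 7.16 degrees, less where a joint would pass 70% of its speed; a pose out of reach is approached as far as the arm can. A call with a gripper value outside its range is refused whole. The fingers move at their own pace and stop on an object; "grip_force" is the grip in N (left out, the last holds). Time passes only in rows, so rows that do not move let the fingers close. It gives the time, the measured TCP pose, the force and the opening at its end, in the units of the state.
- sense(): the state, without advancing time (a new reading comes with each control period).
- get_image(name): name is "scene" or "top" or "wrist"; returns a dict with "pixels" (384x512x3 uint8, red, green, blue), "z_map" (384x512 float32, mm along the optical axis (not along the pixel's ray), 0 where there is no reading), "fx", "fy", "cx", "cy" (pixels), "origin" and "orientation" of the camera in the world. Camera axes: x right, y down, z forward; pixel columns grow to the right and rows downward; lengths in mm; the calibration is good to about 2 mm. A picture is of the moment at which its call begins.
- sign_off(): hands the job in, once; it reports no verdict.
Trained networks look in the newest picture that a camera, given by its name, has taken for a name from the list of things; names that differ only in an ending like _2 or _b are one class to them, and where a whole thing is asked for, a point or a joint stands for the part that bears it (a point fixed in the world has none). Each returns a list of dicts, best first, with "conf" (0 to 1); they miss things now and then, are a little off and sometimes report something else, mostly with a low value. They report only what shows in the picture. A call takes as long as a camera call.
- regions_of(label, camera): "mask" (384x512 bool, what is visible of it) and "position" ([column, row] in pixels, amid what is visible of it).
The state is a dict: "time_s": time; "joint_positions": joint angles; "joint_velocities": joint speeds; "joint_torque": joint torques, N m; "ee_pos": TCP position; "eef_rot": TCP orientation; "contact_force": force on the tool from outside, world axes, zero at the start; "torque": the same for the moment, N m; "grip_width": opening from 0.0 (shut) to 1.0 (fully open).
Only numpy, scipy, OpenCV 4.12 (cv2) and the standard library are available. Lean on these libraries where they do the work, as an engineer would, in place of code of your own. Each camera call takes 0.05 s, during which the arm holds its last target.

### The job

Clear the dark drilled basket bases out of the drilling sled into the low, empty brown box, then lay every pale blank base flat in a nest of its own in the sled. Swing the sprung hold-down bar down over them and press it until its hook clips onto the pin, and only then push the sled fully home under the drill, pushing on the centre line of its push plate because it jams when pushed off-centre. Leave the tools and the glue lying where they are.

Things in the scene. Friction and masses are not known exactly. Their poses are not given: they have to be found in the camera images.
- push_mid (a point): Middle of the outer face of the sled's push plate, an upright slippery white plastic plate across its rear end, 110 mm wide, 9 mm thick, 30 to 76 mm above the table, with a black line down its middle. x: the way the sled is pushed; y: across the sled; z: up. The rail runs on behind and under it, its top 30 mm above the table.
- slide (a joint): Travel of the sled on its rail in m: 0 fully out, 0.260 fully home at the stop. It stays where it is left. Its guide saddle, under the rear end, is only 20 mm long and has play: pushed within about 15 mm of the centre line it slides with 4 to 8 N; farther out it cocks and binds, and from about 30 mm beside the line it jams however hard it is pushed.
- sled_mid (a point): Middle of the sled's row of four nests, on the nest floor (42 mm above the table); x the way the sled is pushed, y across, z up. A nest is 44 mm (x) by 60 mm (y) between lips and ribs 5 mm high and 4 mm wide; pitch 48 mm along x. Fingertips holding a base must stay above the lips (47 mm above the table).
- nest0 (a point): Nest 1 of 4, counted from the push plate: the middle of its floor, axes as sled_mid.
- nest1 (a point): Nest 2 of 4, counted from the push plate: the middle of its floor, axes as sled_mid.
- nest2 (a point): Nest 3 of 4, counted from the push plate: the middle of its floor, axes as sled_mid.
- nest3 (a point): Nest 4 of 4, counted from the push plate: the middle of its floor, axes as sled_mid.
- bar (a joint): Angle (rad) of the sled's sprung hold-down bar about its hinge: 0 down flat over the bases, 1.9 standing open, past upright, away from the push plate. A light spring (about 1 N at the grip) lifts it open. Pressed right down (about 4 to 8 N near 0.05 rad), its brass hook snaps under a cross pin and keeps it below 0.01. Pulling up with more than about 5 N unclips it. An unseated base stops it.
- bar_grip (a point): Middle of the hold-down bar's red grip, 226 mm from its hinge and 32 mm short of the hook: a round stud 12 mm in diameter standing out each side of the bar, 20 mm across the sled over both (the way to pinch it; it turns between the fingers). The bar is 14 mm wide and 10 mm thick. y across the sled. With the bar down it is 63 mm above the table, the plate below it 38 mm.
- bar_hinge (a point): Hinge of the hold-down bar, 63 mm above the table at the sled's front end. The axis is y, across the sled; x is the way the sled is pushed.
- blank1_c (a point): Blank basket base, pale wood without holes, 36 mm (x) by 52 mm (y) by 15 mm thick (z), 20 to 45 g; at the start flat on the table in front of the sled. Its centre.
- blank2_c (a point): Blank basket base, pale wood without holes, 36 mm (x) by 52 mm (y) by 15 mm thick (z), 20 to 45 g; at the start flat on the table in front of the sled. Its centre.
- blank3_c (a point): Blank basket base, pale wood without holes, 36 mm (x) by 52 mm (y) by 15 mm thick (z), 20 to 45 g; at the start flat on the table in front of the sled. Its centre.
- blank4_c (a point): Blank basket base, pale wood without holes, 36 mm (x) by 52 mm (y) by 15 mm thick (z), 20 to 45 g; at the start flat on the table in front of the sled. Its centre.
- done1_c (a point): Drilled basket base of the last batch, dark stained with pale dots for holes round its edge, 36 mm (x) by 52 mm (y) by 15 mm thick (z), 20 to 45 g; at the start flat in a nest of the sled. Its centre.
- done2_c (a point): Drilled basket base of the last batch, dark stained with pale dots for holes round its edge, 36 mm (x) by 52 mm (y) by 15 mm thick (z), 20 to 45 g; at the start flat in a nest of the sled. Its centre.
- done3_c (a point): Drilled basket base of the last batch, dark stained with pale dots for holes round its edge, 36 mm (x) by 52 mm (y) by 15 mm thick (z), 20 to 45 g; at the start flat in a nest of the sled. Its centre.
- box_in (a point): Low, open brown box for drilled bases, empty at the start, on the robot's left, fixed, 140 mm (x) by 160 mm (y) outside, walls 5 mm thick and 32 mm high. This is the centre of its inner floor, 5 mm above the table.
- bodkin: Bystander: bodkin with wooden handle, lying on the table; leave it.
- cutters: Bystander: side cutters with grey handles; leave them.
- rule: Bystander: 200 mm steel rule; leave it.
- mallet: Bystander: small wooden mallet; leave it.
- glue: Bystander: white glue bottle, 130 mm tall; leave it.

How it is judged:
By the outcome, as a careful person would: the job done as asked, in the order asked, and still so for the second after the job is handed in, with the robot touching nothing.
Of blank1, blank2, blank3, blank4 only 3 to 4 are there at a start; the rules pass over those that are not, and their reading is None.
Of done1, done2, done3 only 1 to 2 are there at a start; the rules pass over those that are not, and their reading is None.
At some moment in a run one of blank1, blank2, blank3, blank4, done1, done2, done3 may be knocked a few centimetres aside while the robot is not near it.
Once in a run the grip may slacken for a moment while it holds something.
It also fails if it takes over 210 s, if anything falls off the work surface, if the arm or the gripper's body presses on something with over 40 N, if the wrist force passes 120 N, or if a joint passes its speed limit or range.

## Working session

There is one attempt and no reset: what is moved stays moved. The work goes in short steps, Python scripts to look and compute and a tool call to move; the robot and the scene stay as the last step left them, time stands still between calls to the robot, and variables do not carry over. Pictures are saved under pics/ and viewed, and the job is handed in when it is done.

Besides the shell and the picture viewer there is one more tool, called as a command line: name --argument value ..., lists and objects as JSON in quotes. jog_arm: Moves the arm, as the interface text tells. Its arguments: {"type":"object","properties":{"targets":{"type":"array","items":{"type":"number"}},"grip_force":{"type":"number"}},"required":["targets"]}

```bash
mkdir -p pics; ls; cat > h.py <<'E'
import numpy as np, cv2
from scipy.spatial.transform import Rotation as R
from plant import sense, get_image, sign_off, regions_of
def save(im,name,scale=1.5):
    p=cv2.cvtColor(im["pixels"],cv2.COLOR_RGB2BGR)
    p=cv2.resize(p,None,fx=scale,fy=scale,interpolation=cv2.INTER_CUBIC)
    cv2.imwrite("pics/"+name+".png",p)
def rot(o):
    o=np.array(o,float)
    if o.shape==(3,3): return o
    if o.shape==(3,): return R.from_rotvec(o).as_matrix()
    return R.from_quat(o).as_matrix()
def cloud(im):
    z=im["z_map"].astype(float)
    v,u=np.mgrid[:z.shape[0],:z.shape[1]]
    P=np.stack([(u-im["cx"])/im["fx"]*z,(v-im["cy"])/im["fy"]*z,z],-1)
    W=P@rot(im["orientation"]).T+np.array(im["origin"])
    W[z<=0]=np.nan
    return W
def proj(im,p):
    c=(np.array(p)-np.array(im["origin"]))@rot(im["orientation"])
    return c[...,0]/c[...,2]*im["fx"]+im["cx"], c[...,1]/c[...,2]*im["fy"]+im["cy"]
E
python3 - <<'E'
from h import *
print(sense())
for n in ["scene","top","wrist"]:
    im=get_image(n); save(im,n+"0"); print(n,im["origin"],im["orientation"],im["fx"],im["cx"],im["cy"])
    np.save(n+"0.npy",im,allow_pickle=True)
E
```

```text
pics
{'time_s': 0.0, 'joint_positions': array([-1.21440504e+00,  1.31143931e-01,  1.48927622e+00,  3.08450487e-05,
        1.52297616e+00, -8.53900338e-02]), 'joint_velocities': array([-0.00013722,  0.00141792, -0.00065698,  0.00080785,  0.00094604,
       -0.00116015]), 'joint_torque': array([ 1.93701373e-03, -5.59844398e+01, -4.91756129e+01,  7.69897364e-02,
        3.52694315e-02, -1.83400939e-04]), 'ee_pos': array([ 256.37051182, -541.85157658,  217.59940803]), 'eef_rot': array([-3.06351315e+00, -6.87924182e-01,  3.34582650e-04]), 'contact_force': array([ 0.0036811 ,  0.1679382 , -0.22525645]), 'torque': array([ 0.05193175, -0.03004202, -0.02164246]), 'grip_width': 0.997893914300222}
scene [1364.0192038    48.44734918  616.0478297 ] [-1.58788526 -1.68759795  0.86520202] 349.4412643689125 252.6712301386508 197.6377385735429
top [ 508.0049516    19.56666006 1247.3601442 ] [-2.18662784  2.18848332 -0.0435984 ] 491.4665139395655 259.3301099978615 189.80044778759944
wrist [ 322.18841341 -510.93945594  383.80077792] [ 2.45979342 -1.55608492 -0.21112168] 342.51912704168427 245.9319183674204 190.22832218537604
```

View pics/scene0.png

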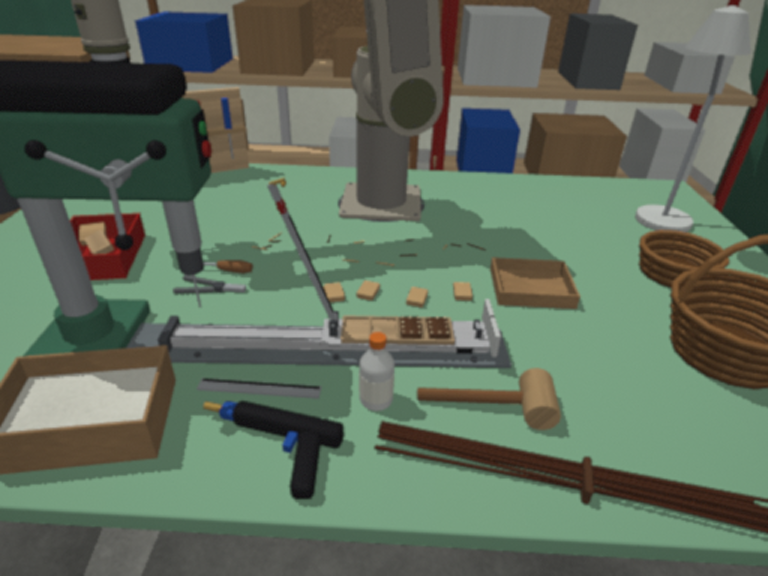

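View pics/top0.png

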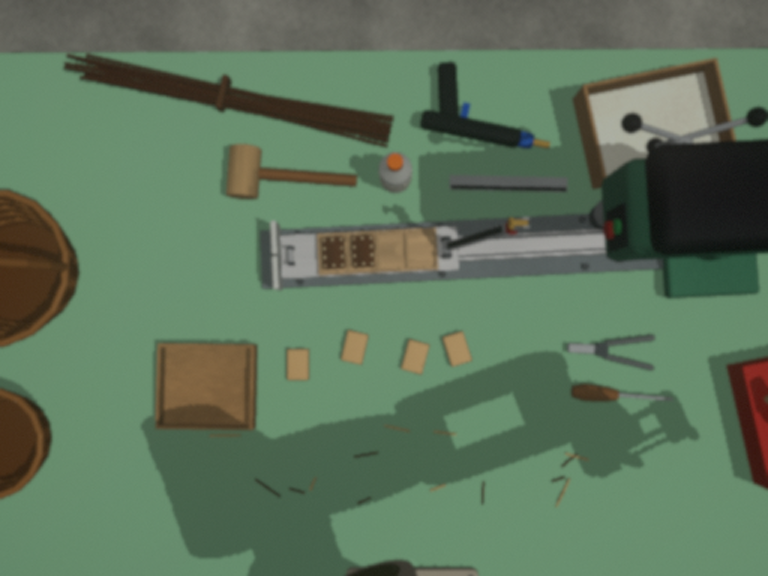

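View pics/wrist0.png

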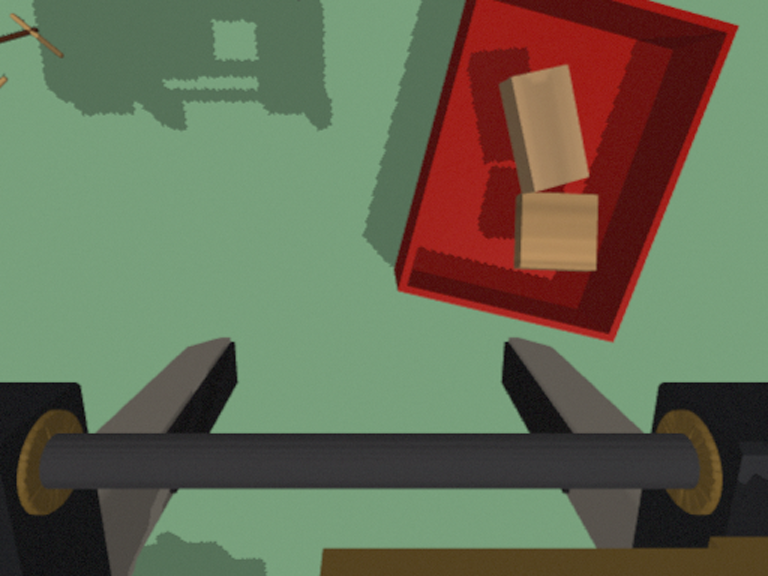

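The top view shows four blanks (at about (298,364), (355,347), (415,356) and (457,348) in the scaled picture) and two dark bases in the nests nearest the push plate ((333,252), (362,251)). The bar is standing open, and the box is at (207,386). Next I'll measure all of these.

```bash
cat >> h.py <<'E'
def obj(im,mask,zmin=None):
    W=cloud(im); P=W[mask]; P=P[~np.isnan(P).any(1)]
    zt=np.percentile(P[:,2],90) if len(P) else 0
    T=P[P[:,2]>zt-5]
    c,(w,h),a=cv2.minAreaRect(T[:,:2].astype(np.float32))
    if w<h: w,h,a=h,w,a+90
    return np.array(c),zt,(w,h),(a+90)%180-90   # a: long-axis angle from world x (deg)
E
python3 - <<'E'
from h import *
im=get_image("top")
for l in ["blank1_c","done1_c","box_in","push_mid","bar_grip","bar_hinge","sled_mid","bar","slide","glue","nest0"]:
    for r in regions_of(l,"top"):
        m=r["mask"]
        if r["conf"]<0.2 or m.sum()<5: continue
        try: c,z,s,a=obj(im,m); print(l,round(r["conf"],2),np.round(r["position"]),m.sum(),"c",np.round(c,1),"z",round(z,1),"size",np.round(s,1),"ang",round(a,1))
        except Exception as e: print(l,r["conf"],r["position"],e)
W=cloud(im); np.save("Wtop.npy",W)
# z along sled
for uv in [(180,168),(184,170),(190,180),(190,168),(200,168),(222,168),(241,168),(260,168),(280,168),(310,168),(330,160),(345,150),(360,165)]:
    print(uv,np.round(W[uv[1],uv[0]],1))
E
```

```text
blank1_c 0.8 [277. 235.] 298 c [455.8  -6.5] z 16.6 size [51.2 35.2] ang -15.4
blank1_c 0.48 [330. 152.] 455 c [ 637.3 -132.2] z 314.0 size [24.7 13.7] ang -87.1
done1_c 0.42 [326. 152.] 409 c [ 636.3 -131.2] z 314.1 size [22.7 11.5] ang -86.2
done1_c 0.39 [258. 166.] 3533 c [ 636.4 -107.4] z 120.0 size [74.8 17.1] ang 90.0
box_in 0.88 [136. 258.] 3820 c [406.8 340. ] z 29.8 size [161.9 140.6] ang 89.5
push_mid 0.75 [257. 168.] 3473 c [ 637.7 -109.3] z 134.3 size [71.1 19. ] ang 89.2
bar_grip 0.59 [328. 152.] 423 c [ 637.3 -132.2] z 314.2 size [24.7 13.7] ang -87.1
bar_hinge 0.73 [257. 166.] 3511 c [ 637.7 -109.3] z 134.6 size [71.1 19. ] ang 89.2
bar_hinge 0.58 [260. 165.] 3488 c [ 637.8 -110.2] z 139.7 size [69.3 19. ] ang 89.0
sled_mid 0.73 [256. 166.] 3448 c [ 636.7 -108.3] z 129.1 size [73.  16.8] ang 89.4
bar 0.79 [326. 154.] 487 c [ 637.3 -132.2] z 313.7 size [24.7 13.7] ang -87.1
bar 0.38 [224. 167.] 297 c [625.4 126.9] z 57.8 size [49.4 34.4] ang 0.7
slide 0.84 [257. 167.] 3466 c [ 637.8 -110.2] z 139.4 size [69.3 19. ] ang 89.0
glue 0.91 [261. 114.] 431 c [758.8  26.7] z 128.9 size [23.6 23.4] ang 44.2
glue 0.52 [257. 164.] 3328 c [ 636.6 -104.6] z 114.9 size [76.7 17. ] ang 89.6
nest0 0.83 [256. 168.] 3599 c [ 637.7 -107.4] z 128.0 size [71.1 19. ] ang 89.2
(180, 168) [630.3 238.1   6.4]
(184, 170) [618.7 216.5  74.7]
(190, 180) [597.4 207.7  37. ]
(190, 168) [627.1 207.8  38.1]
(200, 168) [627.3 183.2  36.3]
(222, 168) [625.3 126.9  55.5]
(241, 168) [625.1  80.5  56.1]
(260, 168) [nan nan nan]
(280, 168) [626.5 -14.8  39.9]
(310, 168) [627.6 -89.7  28.1]
(330, 160) [ 647.1 -139.2   31.2]
(345, 150) [ 637.  -134.8  290.3]
(360, 165) [ 634.7 -213.7   28.9]
```

```bash
python3 - <<'E'
from h import *
im=np.load("top0.npy",allow_pickle=True).item()
W=cloud(im)
p=cv2.cvtColor(im["pixels"],cv2.COLOR_RGB2BGR)
c=cv2.resize(p[130:260,160:360],None,fx=4,fy=4,interpolation=cv2.INTER_CUBIC); cv2.imwrite("pics/crop0.png",c)
hsv=cv2.cvtColor(p,cv2.COLOR_BGR2HSV)
# table objects 10..22mm high in blank area
z=W[...,2]
m=((z>8)&(z<25)&(W[...,0]>380)&(W[...,0]<540)&(W[...,1]<240)&(W[...,1]>-80)).astype(np.uint8)
n,l,s,ct=cv2.connectedComponentsWithStats(m)
for i in range(1,n):
    if s[i,4]>60:
        c,zt,sz,a=obj(im,l==i); print(s[i,4],np.round(ct[i]),np.round(c,1),round(zt,1),np.round(sz,1),round(a,1))
# sled height profile along y at x~ 600..650
for x0 in (597,605,615,625,635,645,655,660):
    row=[]
    for y in range(250,-60,-6):
        mm=(abs(W[...,0]-x0)<3)&(abs(W[...,1]-y)<3)
        row.append(int(np.nanmedian(z[mm])) if mm.any() else -1)
    print(x0,row)
E
```

```text
297 [236. 231.] [471.2  94.6] 16.8 [50.9 35.8] -13.0
179 [302. 232.] [467.6 -73. ] 16.8 [50.5 28.2] 17.0
296 [277. 237.] [455.6  -6.5] 17.1 [51.6 35.3] -15.5
286 [198. 242.] [443.5 188.6] 17.4 [50.1 33.3] 0.5
597 [9, 9, 9, 9, -1, 75, 60, 36, 37, 37, 36, 35, 37, 36, 35, 38, 37, 45, 44, 42, 42, 43, 43, 42, 43, 46, 43, 45, 44, 44, 45, 43, 37, 42, 39, 40, 41, 40, 40, 39, 23, 23, 34, 9, 37, 38, 22, 35, 9, 10, 14, 14]
605 [8, 9, 7, 8, -1, 79, 54, 36, 38, 38, 38, 37, 38, 37, 37, 36, 37, 41, 54, 55, 55, 56, 54, 55, 42, 44, 52, 56, 55, 54, 55, 50, 40, 41, 41, 40, 41, 40, 38, 41, 40, 43, 40, 39, 41, 40, 41, 41, 40, 40, 38, 34]
615 [8, 9, 10, 11, 72, 75, 53, 36, 39, 54, 37, 36, 38, 37, 35, 38, 38, 44, 54, 57, 55, 58, 54, 55, 40, 41, 55, 54, 55, 55, 56, 55, 45, 42, 42, 41, 40, 40, 41, 42, 41, 45, 42, 42, 43, 39, 41, 40, 43, 39, 40, 36]
625 [9, 7, 8, -1, 73, 73, 45, 36, 53, 51, 37, 35, 35, 37, 36, 36, 39, 44, 55, 55, 53, 55, 55, 56, 41, 41, 55, 56, 56, 56, 53, 55, 46, 41, 38, 41, 40, 42, 42, 40, 42, 43, 44, 40, 39, 40, 41, 40, 49, 38, 60, 67]
635 [11, 8, 7, -1, 75, 75, 49, 36, 56, 55, 38, 36, 37, 35, 36, 37, 37, 45, 54, 55, 53, 56, 55, 54, 45, 42, 56, 55, 53, 56, 54, 55, 41, 42, 40, 40, 41, 41, 39, 38, 40, 41, 41, 39, 40, 42, 43, 40, 42, 47, 67, 80]
645 [10, 8, 9, -1, 73, 76, 44, 35, 36, 36, 36, 35, 35, 36, 36, 35, 41, 41, 53, 55, 54, 55, 55, 55, 44, 40, 54, 55, 53, 54, 56, 52, 41, 41, 41, 40, 40, 41, 38, 41, 43, 42, 41, 37, 41, 41, 38, 41, 42, 38, 67, 71]
655 [11, 7, 8, -1, 76, 72, 38, 37, 36, 37, 36, 36, 37, 36, 38, 37, 34, 43, 43, 41, 45, 44, 47, 45, 46, 41, 39, 41, 48, 45, 51, 48, 44, 40, 42, 42, 40, 39, 40, 41, 46, 41, 40, 43, 41, 39, 39, 42, 45, 36, 35, 34]
660 [10, 10, 9, -1, 74, 71, 59, 11, 11, 24, 12, 13, 37, 34, 10, 35, 35, 41, 45, 44, 48, 46, 45, 43, 44, 45, 45, 44, 47, 46, 47, 45, 48, 42, 41, 47, 44, 45, 44, 43, 45, 43, 43, 41, 44, 43, 41, 41, 45, 37, 38, 37]
```

View pics/crop0.png

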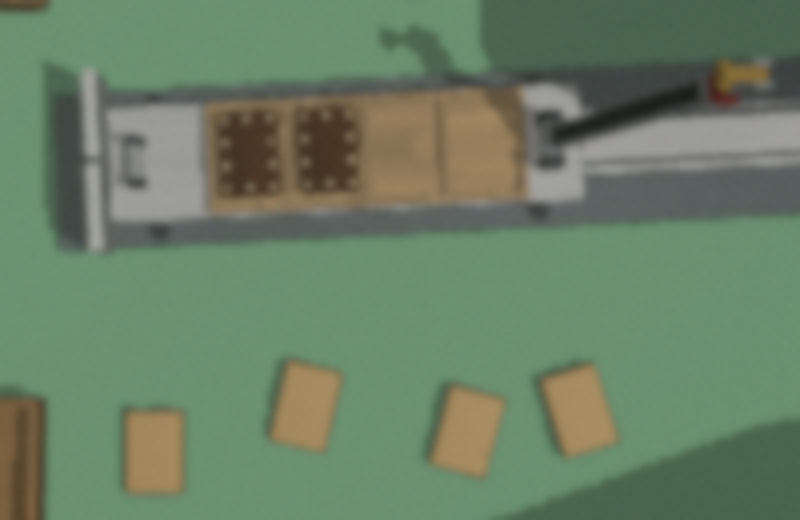

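```bash
python3 - <<'E'
from h import *
im=np.load("top0.npy",allow_pickle=True).item()
W=cloud(im); z=W[...,2]
p=cv2.cvtColor(im["pixels"],cv2.COLOR_RGB2BGR); hsv=cv2.cvtColor(p,cv2.COLOR_BGR2HSV)
X,Y=W[...,0],W[...,1]
reg=(X>560)&(X<690)
tan=reg&(hsv[...,0]>8)&(hsv[...,0]<25)&(hsv[...,1]>70)&(z>33)&(z<65)&(Y<180)&(Y>-60)
n,l,s,ct=cv2.connectedComponentsWithStats(tan.astype(np.uint8)); i=1+np.argmax(s[1:,4]); t=l==i
t=cv2.morphologyEx(t.astype(np.uint8),cv2.MORPH_CLOSE,np.ones((9,9)))>0
# rect from pixel coords, map with plane z=47
def px2w(uv,zz):
    uv=np.atleast_2d(uv); d=np.stack([(uv[:,0]-im["cx"])/im["fx"],(uv[:,1]-im["cy"])/im["fy"],np.ones(len(uv))],1)@rot(im["orientation"]).T
    o=np.array(im["origin"]); k=(zz-o[2])/d[:,2]; return o+d*k[:,None]
vv,uu=np.nonzero(t); P=px2w(np.stack([uu,vv],1),47)[:,:2]
print("nestblock",cv2.minAreaRect(P.astype(np.float32)),P.mean(0),t.sum())
dark=reg&(z>45)&(z<65)&(hsv[...,2]<110)&(Y>40)&(Y<180)
n,l,s,ct=cv2.connectedComponentsWithStats(dark.astype(np.uint8))
for i in range(1,n):
    if s[i,4]>50:
        m=cv2.morphologyEx((l==i).astype(np.uint8),cv2.MORPH_CLOSE,np.ones((5,5)))
        vv,uu=np.nonzero(m); Q=px2w(np.stack([uu,vv],1),57)[:,:2].astype(np.float32); print("dark",s[i,4],cv2.minAreaRect(Q),Q.mean(0))
# plate
pl=reg&(z>66)&(z<82)&(Y>180)
Q=W[pl][:,:2]; print("plate",cv2.minAreaRect(Q.astype(np.float32)),Q.mean(0),pl.sum(), np.median(z[pl]))
# rail line: mask z 20..34 at Y<-60... bright channel centre
for y in range(-200,-70,20):
    mm=reg&(abs(Y-y)<4)&(z>20); print(y,np.round(np.nanpercentile(X[mm],[2,98]),1))
mt=(X>350)&(X<420)&(Y>-50)&(Y<150); print("table z",np.nanmedian(z[mt]))
m=(z>8)&(z<25)&(X>380)&(X<540)&(Y<240)&(Y>-120)
n,l,s,ct=cv2.connectedComponentsWithStats(m.astype(np.uint8))
for i in range(1,n):
    if s[i,4]>60:
        vv,uu=np.nonzero(l==i);Q=px2w(np.stack([uu,vv],1),15)[:,:2].astype(np.float32); c,sz,a=cv2.minAreaRect(Q); print("blank",s[i,4],np.round(c,1),Q.mean(0),np.round(sz,1),round(a,1))
E
```

```text
nestblock ((628.2304077148438, 56.12831497192383), (67.52546691894531, 192.42709350585938), 2.9351906776428223) [628.24930426  56.0863998 ] 2143
dark 311 ((625.502197265625, 127.6976318359375), (51.53791046142578, 38.57878494262695), 3.723566770553589) [625.26025 126.62705]
dark 302 ((628.6878662109375, 79.27464294433594), (51.334774017333984, 36.5330924987793), 0.13084286451339722) [627.75006   79.148964]
plate ((619.0377197265625, 414.6000061035156), (407.6786804199219, 125.81936645507812), 87.73543548583984) [619.69494336 288.3119325 ] 231 74.03645429551102
-200 [622.3 659.4]
-180 [622.3 659.6]
-160 [619.9 657. ]
-140 [620.  651.8]
-120 [617.8 645.2]
-100 [617.7 642.6]
-80 [602.8 654.8]
table z -0.7777083215553375
blank 297 [471.5  94.5] [471.4253   94.25845] [35.9 52. ] 76.1
blank 297 [468.8 -76.1] [468.74033 -76.28627] [51.9 35.5] 18.1
blank 296 [455.7  -6.6] [455.75803    -6.5332403] [35.7 51.9] 75.8
blank 286 [443.6 188.7] [443.63388 188.74034] [50.  32.6] 0.3
```

jog_arm --targets '[-1, 3.5, 0, 0, 0, 0, -4, -1, 3.5, 0, 0, 0, 0, -4, -1, 3.5, -1, 0, 0, 0, -6, -1, 3, -2, 0, 0, 0, -6, -1, 3, -2, 0, 0, 0, -6, -1, 3, -2, 0, 0, 0, -6, -1, 3, -2, 0, 0, 0, -6, -1, 3, -2, 0, 0, 0, -6]'

```text
time_s: 1.42
ee_pos: [358.3, -303.3, 218.5]
eef_rot: [2.579, 1.794, 0.001]
contact_force: [0.5, 0.2, 0.9]
grip_width: 1.001
```

jog_arm --targets '[-1, 3.5, 0, 0, 0, 0, -6, -1, 3.5, 0, 0, 0, 0, -6, -1, 3.5, 0, 0, 0, 0, -6, -1, 3.5, 0, 0, 0, 0, -5.3, -1, 3.5, 1, 0, 0, 0, 0, -1, 3.5, 1, 0, 0, 0, 0, -1, 3.5, 1, 0, 0, 0, 0, -1, 3.5, 1, 0, 0, 0, 0, -1, 2.4, 2.6, 0, 0, 0, 0, -1, 2.4, 2.6, 0, 0, 0, 0, -1, 2.4, 2.6, 0, 0, 0, 0, -1, 0, 0, 0, 0, 0, 0]'

```text
time_s: 2.42
ee_pos: [496.7, 52.3, 217.6]
eef_rot: [-2.166, -2.274, -0.002]
contact_force: [0.3, -0.4, -0.2]
grip_width: 0.998
```

```bash
cat >> h.py <<'E'
def psi(s):
    M=R.from_rotvec(s["eef_rot"]).as_matrix(); return np.degrees(np.arctan2(M[1,0],M[0,0]))
def to(x,y,z,p=None,s=None):
    """shift in tool axes (cm) at current psi, and the turn"""
    s=s or sense(); e=s["ee_pos"]; q=np.radians(psi(s)); M=R.from_rotvec(s["eef_rot"]).as_matrix()
    d=M.T@(np.array([x,y,z])-e)/10
    print("at",np.round(e,1),"psi",round(psi(s),1),"t",round(s["time_s"],2),"F",np.round(s["contact_force"],1),"w",round(s["grip_width"],3))
    print("tool shift cm",np.round(d,2),"turn z",None if p is None else round(psi(s)-p,1))
C=np.array([628.2,56.1]); D=np.array([0.0506,-0.9987])
def nest(k): return C+D*(k-1.5)*48
E
python3 - <<'E'
from h import *
n=nest(0); to(625,127.5,49,92.9)
im=get_image("wrist"); save(im,"w1")
E
```

```text
at [496.7  52.3 217.6] psi 92.8 t 2.42 F [ 0.3 -0.4 -0.2] w 0.998
tool shift cm [ 6.86 13.19 16.87] turn z -0.1
```

View pics/w1.png

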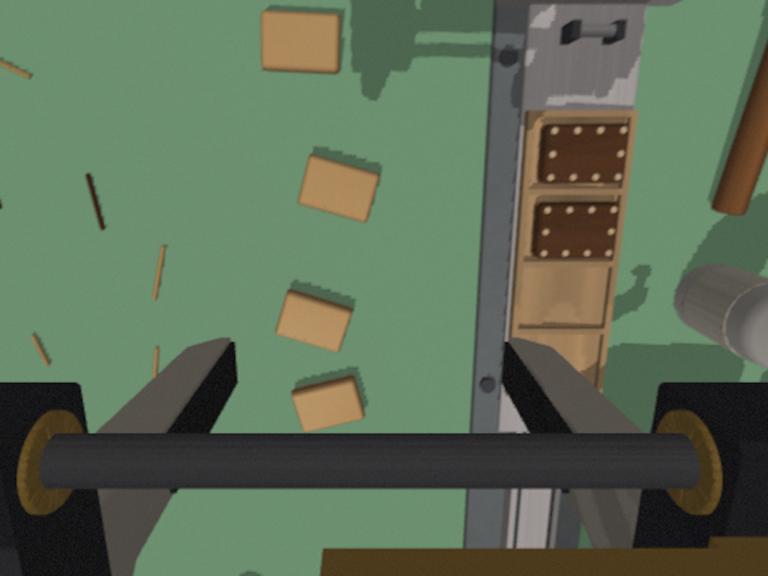

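```bash
cat >> h.py <<'E'
def bases(name="wrist",verbose=True):
    im=get_image(name); W=cloud(im); hsv=cv2.cvtColor(im["pixels"],cv2.COLOR_RGB2HSV)
    X,Y,z=W[...,0],W[...,1],W[...,2]
    A=(X>350)&(X<700)&(Y>-150)&(Y<450)
    tan=(hsv[...,0]>8)&(hsv[...,0]<25)&(hsv[...,1]>70)
    out={}
    for nm,m,zp in [("blank_table",A&tan&(z>8)&(z<25)&(X<560),15),("dark",A&(hsv[...,0]<25)&(hsv[...,1]>60)&(z>51)&(z<65)&(X>560)&(hsv[...,2]<125),57),("top57",A&(z>51)&(z<64)&(X>560),57)]:
        n,l,s,ct=cv2.connectedComponentsWithStats(m.astype(np.uint8))
        for i in range(1,n):
            if s[i,4]<150: continue
            vv,uu=np.nonzero(cv2.morphologyEx((l==i).astype(np.uint8),cv2.MORPH_CLOSE,np.ones((7,7))))
            d=np.stack([(uu-im["cx"])/im["fx"],(vv-im["cy"])/im["fy"],np.ones(len(uu))],1)@rot(im["orientation"]).T
            o=np.array(im["origin"]); Q=(o+d*((zp-o[2])/d[:,2])[:,None])[:,:2].astype(np.float32)
            c,(w,h),a=cv2.minAreaRect(Q)
            if w<h: w,h,a=h,w,a+90
            a=(a+90)%180-90
            print(nm,s[i,4],"c",np.round(c,1),"size",np.round((w,h),1),"ang",round(a,1),"z",round(float(np.nanmedian(z[l==i])),1))
    return im
E
python3 - <<'E'
from h import *
bases()
E
```

```text
blank_table 2073 c [444.4 189.4] size [51.5 36.2] ang 0.2 z 15.0
blank_table 1639 c [472.6  95.4] size [51.1 35.6] ang -13.2 z 14.9
blank_table 1360 c [457.1  -4.5] size [50.9 37. ] ang -15.0 z 14.9
blank_table 1233 c [470.1 -73.6] size [51.7 37.9] ang 17.7 z 14.8
dark 2095 c [625.1 127.6] size [52.9 34.8] ang 2.8 z 56.5
dark 1851 c [627.6  80.4] size [52.5 35.6] ang 2.9 z 56.1
top57 424 c [621.8 197.4] size [33.5 10.3] ang 2.8 z 56.4
top57 2254 c [625.1 127.6] size [52.9 34.8] ang 2.8 z 56.5
top57 1994 c [627.6  80.4] size [52.5 35.6] ang 2.9 z 56.1
```

jog_arm --targets '[-1, 1.7, 3.3, 0, 0, 0, 0, -1, 1.7, 3.3, 0, 0, 0, 0, -1, 1.7, 3.3, 0, 0, 0, 0, -1, 1.8, 3.3, 2, 0, 0, 0, -1, 0, 0, 4, 0, 0, 0, -1, 0, 0, 4, 0, 0, 0, -1, 0, 0, 3.5, 0, 0, 0, -1, 0, 0, 2, 0, 0, 0, -1, 0, 0, 0.7, 0, 0, 0, -1, 0, 0, 0, 0, 0, 0, -1, 0, 0, 0, 0, 0, 0]' --grip_force 20

```text
time_s: 3.43
ee_pos: [623.1, 122.1, 58.8]
eef_rot: [2.17, 2.27, 0.002]
contact_force: [0.0, -0.0, -0.2]
grip_width: 1.0
```

```bash
python3 - <<'E'
from h import *
to(625.1,127.6,49,92.9)
E
```

```text
at [623.1 122.1  58.8] psi 92.6 t 3.43 F [ 0.  -0.  -0.2] w 1.0
tool shift cm [0.54 0.22 0.98] turn z -0.3
```

jog_arm --targets '[-1, 0.5, 0.2, 0.5, 0, 0, -0.3, -1, 0, 0, 0.5, 0, 0, 0, -1, 0, 0, 0, 0, 0, 0, 1, 0, 0, 0, 0, 0, 0, 1, 0, 0, 0, 0, 0, 0, 1, 0, 0, 0, 0, 0, 0, 1, 0, 0, 0, 0, 0, 0, 1, 0, 0, 0, 0, 0, 0, 1, 0, 0, 0, 0, 0, 0]'

```text
time_s: 4.18
ee_pos: [624.2, 127.8, 47.2]
eef_rot: [2.164, 2.277, 0.0]
contact_force: [0.1, -0.1, 0.2]
grip_width: 0.621
```

```bash
python3 - <<'E'
from h import *
to(420,340,90,90)
E
```

```text
at [624.2 127.8  47.2] psi 92.9 t 4.18 F [ 0.1 -0.1  0.2] w 0.621
tool shift cm [ 22.23 -19.32  -4.29] turn z 2.9
```

jog_arm --targets '[1, 0, 0, -0.1, 0, 0, 0, 1, 0, 0, 0, 0, 0, 0, 1, 0, 0, 0, 0, 0, 0, 1, 0, 0, -2, 0, 0, 0, 1, 0, 0, -3, 0, 0, 0, 1, 0, 0, -2, 0, 0, 0]'

```text
time_s: 4.68
ee_pos: [624.3, 127.8, 119.7]
eef_rot: [2.164, 2.277, 0.0]
contact_force: [0.8, 0.3, 0.1]
grip_width: 0.559
```

```bash
python3 - <<'E'
from h import *
to(407,375,14,92.9)
im=get_image("wrist"); save(im,"w2")
E
```

```text
at [624.3 127.8 119.7] psi 92.9 t 4.68 F [0.8 0.3 0.1] w 0.559
tool shift cm [ 25.79 -20.45  10.56] turn z 0.0
```

View pics/w2.png

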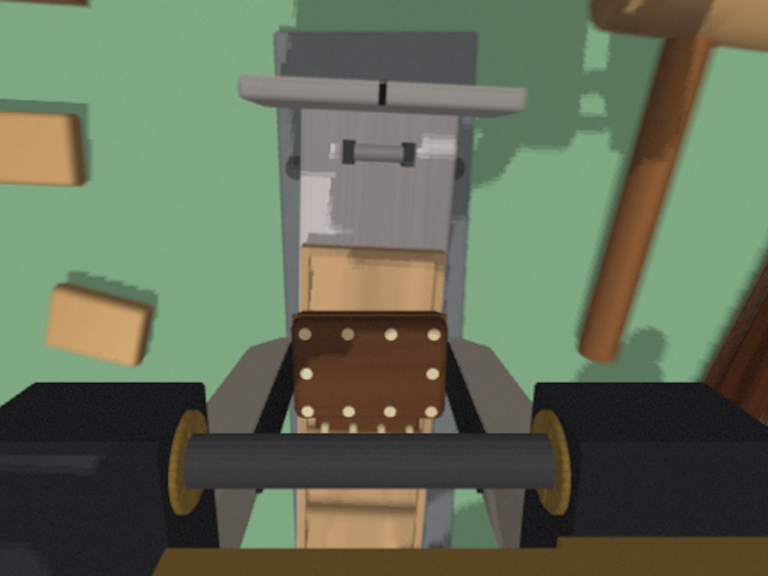

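jog_arm --targets '[1, 2.6, -2, 0, 0, 0, 0, 1, 2.6, -2, 0, 0, 0, 0, 1, 2.6, -2, 0, 0, 0, 0, 1, 2.6, -2, 0, 0, 0, 0, 1, 2.6, -2, 0, 0, 0, 0, 1, 2.6, -2, 0, 0, 0, 0, 1, 2.6, -2, 0, 0, 0, 0, 1, 2.6, -2, 0, 0, 0, 0, 1, 2.5, -2.2, 0, 0, 0, 0, 1, 2.5, -2.2, 0, 0, 0, 0, 1, 0, 0, 3, 0, 0, 0, 1, 0, 0, 3, 0, 0, 0]'

```text
time_s: 5.73
ee_pos: [407.7, 378.3, 59.9]
eef_rot: [2.16, 2.28, 0.009]
contact_force: [0.2, -0.3, -2.1]
grip_width: 0.553
```

```bash
python3 - <<'E'
from h import *
to(407,375,13,92.9)
im=get_image("wrist"); save(im,"w3")
E
```

```text
at [407.7 378.3  59.9] psi 93.1 t 5.73 F [ 0.2 -0.3 -2.1] w 0.553
tool shift cm [-0.34 -0.11  4.69] turn z 0.2
```

View pics/w3.png

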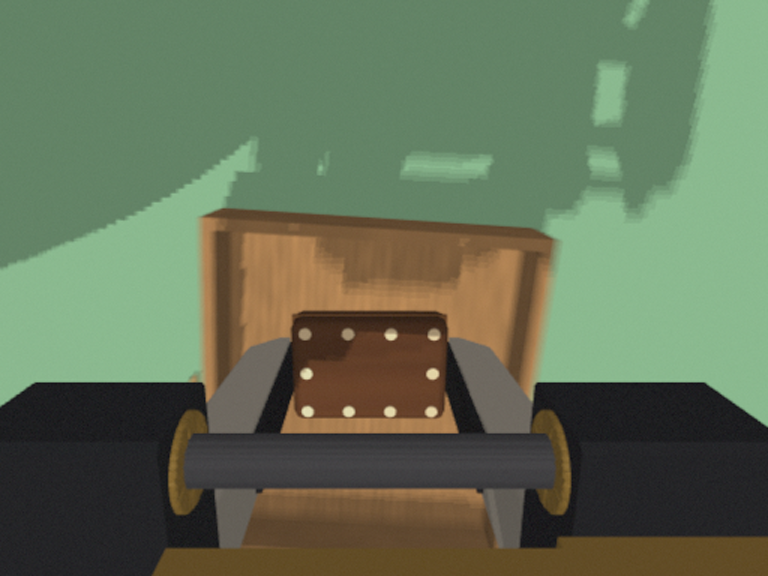

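jog_arm --targets '[1, -0.3, 0, 2.5, 0, 0, 0, 1, 0, 0, 1.5, 0, 0, 0, 1, 0, 0, 0.6, 0, 0, 0, 1, 0, 0, 0, 0, 0, 0, -0.45, 0, 0, 0, 0, 0, 0, -0.45, 0, 0, 0, 0, 0, 0, -0.45, 0, 0, 0, 0, 0, 0, -0.45, 0, 0, -2, 0, 0, 0, -0.45, 0, 0, -3, 0, 0, 0, -1, 0, 0, -3, 0, 0, 0, -1, 0, 0, -3, 0, 0, 0]'

```text
time_s: 6.7
ee_pos: [407.4, 372.0, 123.7]
eef_rot: [2.164, 2.277, 0.0]
contact_force: [0.7, 0.2, 0.2]
grip_width: 0.825
```

```bash
python3 - <<'E'
from h import *
to(627.6,80.4,48.5,92.9)
im=get_image("wrist"); save(im,"w4")
E
```

```text
at [407.4 372.  123.7] psi 92.9 t 6.7 F [0.7 0.2 0.2] w 0.825
tool shift cm [-30.24  20.51   7.53] turn z 0.0
```

View pics/w4.png

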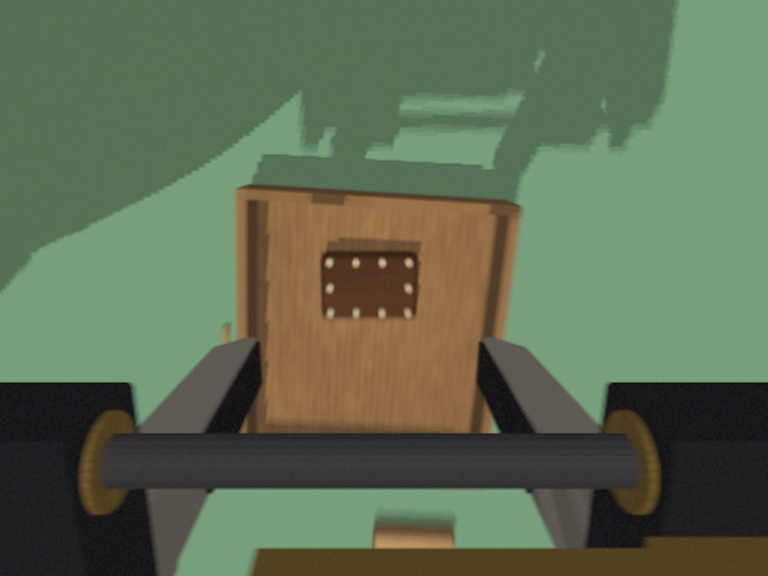

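jog_arm --targets '[-1, -2.8, 1.9, 0, 0, 0, 0, -1, -2.8, 1.9, 0, 0, 0, 0, -1, -2.8, 1.9, 0, 0, 0, 0, -1, -2.8, 1.9, 0, 0, 0, 0, -1, -2.8, 1.9, 0, 0, 0, 0, -1, -2.8, 1.9, 0, 0, 0, 0, -1, -2.8, 1.9, 0, 0, 0, 0, -1, -2.8, 1.9, 0, 0, 0, 0, -1, -2.8, 1.9, 0, 0, 0, 0, -1, -2.5, 1.7, 0, 0, 0, 0, -1, -2.5, 1.7, 0, 0, 0, 0, -1, 0, 0, 0, 0, 0, 0]'

```text
time_s: 7.75
ee_pos: [630.5, 76.1, 122.7]
eef_rot: [2.167, 2.271, 0.001]
contact_force: [0.9, -0.1, -0.2]
grip_width: 0.999
```

```bash
python3 - <<'E'
from h import *
to(627.6,80.4,48.5,92.9)
bases("top")
im=get_image("wrist"); save(im,"w5")
E
```

```text
at [630.5  76.1 122.7] psi 92.7 t 7.75 F [ 0.9 -0.1 -0.2] w 0.999
tool shift cm [ 0.46 -0.28  7.42] turn z -0.2
blank_table 267 c [470.8  95.1] size [49.2 34.4] ang -12.9 z 13.8
blank_table 273 c [468.3 -75.5] size [49.5 34. ] ang 18.1 z 14.1
blank_table 319 c [407.2 368.3] size [54.6 42.9] ang 5.3 z 18.7
```

View pics/w5.png

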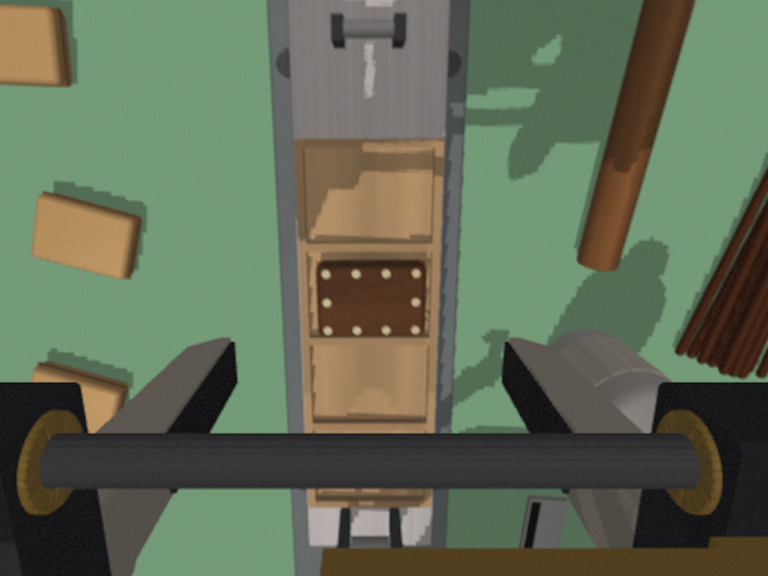

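jog_arm --targets '[-1, 0.5, -0.3, 3, 0, 0, -0.2, -1, 0, 0, 3, 0, 0, 0, -1, 0, 0, 1.3, 0, 0, 0, -1, 0, 0, 0, 0, 0, 0, 1, 0, 0, 0, 0, 0, 0, 1, 0, 0, 0, 0, 0, 0, 1, 0, 0, 0, 0, 0, 0, 1, 0, 0, 0, 0, 0, 0, 1, 0, 0, 0, 0, 0, 0, 1, 0, 0, 0, 0, 0, 0, 1, 0, 0, 0, 0, 0, 0, 1, 0, 0, 0, 0, 0, 0]'

```text
time_s: 8.85
ee_pos: [624.6, 85.7, 49.5]
eef_rot: [2.16, 2.28, 0.001]
contact_force: [-0.1, -0.9, 2.0]
grip_width: 0.557
```

jog_arm --targets '[1, 0, 0, -2, 0, 0, 0, 1, 0, 0, -3, 0, 0, 0, 1, 0, 0, -2, 0, 0, 0, 1, 0, 0, 0, 0, 0, 0]'

```text
time_s: 9.18
ee_pos: [627.5, 86.0, 124.9]
eef_rot: [2.157, 2.277, 0.009]
contact_force: [1.5, -0.0, 0.5]
grip_width: 0.555
```

```bash
python3 - <<'E'
from h import *
to(407,305,60,92.9)
E
```

```text
at [627.5  86.  124.9] psi 93.1 t 9.18 F [ 1.5 -0.   0.5] w 0.555
tool shift cm [ 23.06 -20.88   6.32] turn z 0.2
```

jog_arm --targets '[1, 2.5, -2.3, 0, 0, 0, 0, 1, 2.5, -2.3, 0, 0, 0, 0, 1, 2.5, -2.3, 0, 0, 0, 0, 1, 2.5, -2.3, 0, 0, 0, 0, 1, 2.5, -2.3, 0, 0, 0, 0, 1, 2.5, -2.3, 0, 0, 0, 0, 1, 2.5, -2.3, 0, 0, 0, 0, 1, 2.5, -2.3, 0, 0, 0, 0, 1, 2.5, -2.3, 0, 0, 0, 0, 1, 0.5, -0.2, 2, 0, 0, 0, 1, 0, 0, 4, 0, 0, 0, 1, 0, 0, 0, 0, 0, 0]'

```text
time_s: 10.18
ee_pos: [398.1, 302.2, 52.1]
eef_rot: [-2.156, -2.281, 0.015]
contact_force: [-1.8, -0.0, -1.2]
grip_width: 0.56
```

jog_arm --targets '[1, 0, 0, 0, 0, 0, 0, 1, 0, 0, 0, 0, 0, 0]'

```text
time_s: 10.35
ee_pos: [403.4, 304.0, 59.7]
eef_rot: [-2.161, -2.281, 0.001]
contact_force: [0.3, -0.3, 0.7]
grip_width: 0.559
```

```bash
python3 - <<'E'
from h import *
to(407,308,13,92.9)
im=get_image("wrist"); save(im,"w6")
E
```

```text
at [403.4 304.   59.7] psi 93.1 t 10.35 F [ 0.3 -0.3  0.7] w 0.559
tool shift cm [0.38 0.39 4.67] turn z 0.2
```

View pics/w6.png

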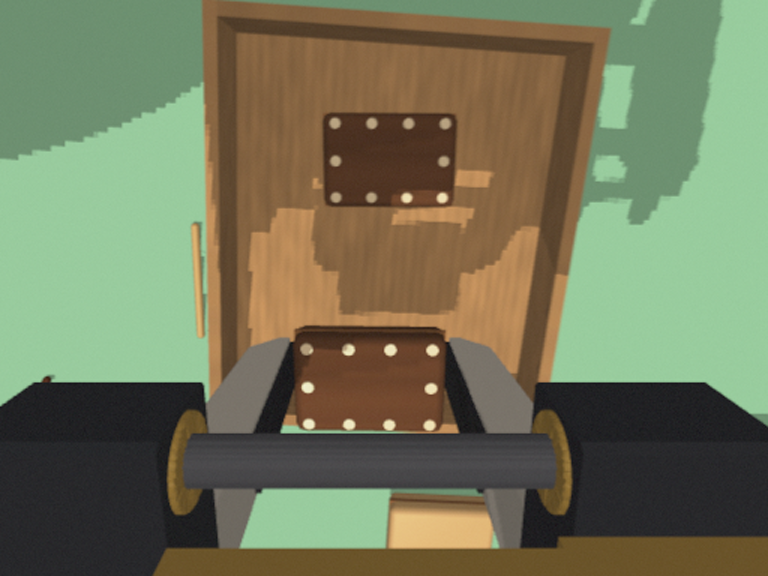

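jog_arm --targets '[1, 0.5, 0.4, 2, 0, 0, 0, 1, 0, 0, 1.8, 0, 0, 0, 1, 0, 0, 0.7, 0, 0, 0, 1, 0, 0, 0, 0, 0, 0, 1, 0, 0, 0, 0, 0, 0, -0.45, 0, 0, 0, 0, 0, 0, -0.45, 0, 0, 0, 0, 0, 0, -0.45, 0, 0, 0, 0, 0, 0, -0.45, 0, 0, -2, 0, 0, 0, -0.45, 0, 0, -3, 0, 0, 0, -1, 0, 0, -3, 0, 0, 0, -1, 0, 0, -3, 0, 0, 0]'

```text
time_s: 11.4
ee_pos: [406.5, 309.1, 125.5]
eef_rot: [-2.16, -2.281, 0.001]
contact_force: [1.7, 1.1, -0.2]
grip_width: 0.822
```

jog_arm --targets '[-1, 0, 0, -3, 0, 0, 0, -1, 0, 0, -3, 0, 0, 0, -1, 0, 0, 0, 0, 0, 0, -1, 0, 0, 0, 0, 0, 0]'

```text
time_s: 11.73
ee_pos: [408.3, 310.3, 187.0]
eef_rot: [2.159, 2.28, 0.008]
contact_force: [-0.5, 0.9, -0.7]
grip_width: 0.996
```

```bash
python3 - <<'E'
from h import *
to(444.4,189.4,10,90.2)
im=get_image("wrist"); save(im,"w7")
bases("top")
E
```

```text
at [408.3 310.3 187. ] psi 93.1 t 11.73 F [-0.5  0.9 -0.7] w 0.996
tool shift cm [-12.31   2.86  17.68] turn z 2.9
blank_table 268 c [470.7  95. ] size [49.2 34.2] ang -12.4 z 13.8
blank_table 270 c [468.3 -75.5] size [49.5 34. ] ang 18.1 z 14.2
blank_table 267 c [455.3  -5.9] size [49.1 33.9] ang -15.5 z 14.0
blank_table 272 c [442.3 188.7] size [47.5 32.6] ang 0.3 z 13.9
blank_table 322 c [407.5 303.8] size [52.6 42.7] ang 0.6 z 18.8
```

View pics/w7.png

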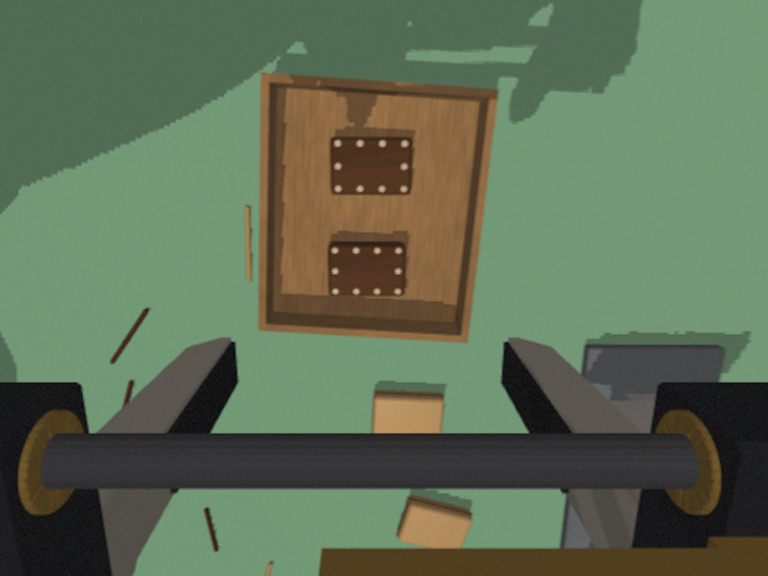

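jog_arm --targets '[-1, -2.5, 0.6, 1, 0, 0, 2.9, -1, -2.5, 0.6, 2, 0, 0, 0, -1, -2.5, 0.6, 2, 0, 0, 0, -1, -2.5, 0.6, 2, 0, 0, 0, -1, -2.2, 0.6, 2, 0, 0, 0, -1, 0, 0, 2, 0, 0, 0, -1, 0, 0, 0, 0, 0, 0, -1, 0, 0, 0, 0, 0, 0, -1, 0, 0, 0, 0, 0, 0]'

```text
time_s: 12.58
ee_pos: [438.2, 188.2, 74.2]
eef_rot: [-2.216, -2.226, 0.001]
contact_force: [1.5, -1.1, 0.7]
grip_width: 1.0
```

```bash
python3 - <<'E'
from h import *
to(444.4,189.4,8,90.2)
im=get_image("wrist"); save(im,"w8")
E
```

```text
at [438.2 188.2  74.2] psi 90.2 t 12.58 F [ 1.5 -1.1  0.7] w 1.0
tool shift cm [0.12 0.62 6.62] turn z 0.0
```

View pics/w8.png

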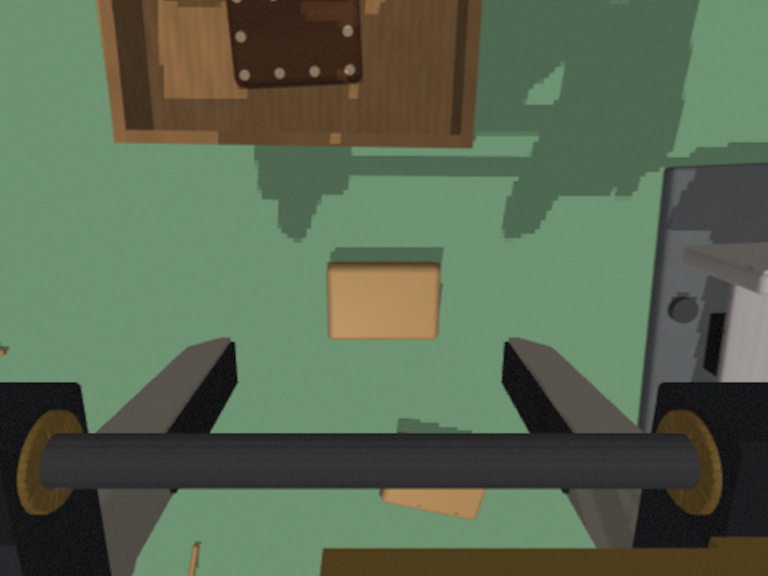

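jog_arm --targets '[-1, 0, 0.5, 2.5, 0, 0, 0, -1, 0, 0, 2, 0, 0, 0, -1, 0, 0, 1.5, 0, 0, 0, -1, 0, 0, 0.5, 0, 0, 0, -1, 0, 0, 0, 0, 0, 0, -1, 0, 0, 0, 0, 0, 0, 1, 0, 0, 0, 0, 0, 0, 1, 0, 0, 0, 0, 0, 0, 1, 0, 0, 0, 0, 0, 0, 1, 0, 0, 0, 0, 0, 0, 1, 0, 0, 0, 0, 0, 0, 1, 0, 0, 0, 0, 0, 0]'

```text
time_s: 13.63
ee_pos: [443.7, 187.8, 9.3]
eef_rot: [2.217, 2.225, 0.0]
contact_force: [0.5, -0.8, -0.1]
grip_width: 0.62
```

jog_arm --targets '[1, 0, 0, 0, 0, 0, 0, 1, 0, 0, 0, 0, 0, 0, 1, 0, 0, 0, 0, 0, 0]'

```text
time_s: 13.88
ee_pos: [443.6, 187.8, 9.1]
eef_rot: [-2.217, -2.226, -0.0]
contact_force: [0.5, -0.2, 0.7]
grip_width: 0.559
```

```bash
python3 - <<'E'
from h import *
n=nest(0);print(n)
to(n[0],n[1],110,92.9)
E
```

```text
[624.5568 128.0064]
at [443.6 187.8   9.1] psi 90.2 t 13.88 F [ 0.5 -0.2  0.7] w 0.559
tool shift cm [ -6.05  18.07 -10.09] turn z -2.7
```

jog_arm --targets '[1, 0, 0, -2.5, 0, 0, 0, 1, 0, 0, -3, 0, 0, 0, 1, 0, 0, -3, 0, 0, 0, 1, 0, 0, -1.5, 0, 0, 0, 1, -1, 3, 0, 0, 0, 0, 1, -1, 3, 0, 0, 0, 0, 1, -1, 3, 0, 0, 0, 0, 1, -1, 3, 0, 0, 0, 0, 1, -1, 3, 0, 0, 0, 0, 1, -1, 2.5, 0, 0, 0, 0, 1, -0.2, 0.6, 0, 0, 0, -2.7, 1, 0, 0, 0, 0, 0, 0]'

```text
time_s: 14.88
ee_pos: [626.1, 125.3, 108.4]
eef_rot: [-2.164, -2.278, 0.001]
contact_force: [-0.1, -0.5, -0.7]
grip_width: 0.558
```

jog_arm --targets '[1, 0, 0, 0, 0, 0, 0, 1, 0, 0, 0, 0, 0, 0, 1, 0, 0, 0, 0, 0, 0]'

```text
time_s: 15.13
ee_pos: [623.8, 127.0, 108.9]
eef_rot: [-2.164, -2.277, 0.001]
contact_force: [-0.2, -0.7, -0.2]
grip_width: 0.555
```

```bash
python3 - <<'E'
from h import *
n=nest(0)
to(n[0],n[1]-1.6,52,92.9)
im=get_image("wrist"); save(im,"w9")
E
```

```text
at [623.8 127.  108.9] psi 92.9 t 15.13 F [-0.2 -0.7 -0.2] w 0.555
tool shift cm [-0.07  0.07  5.69] turn z 0.0
```

View pics/w9.png

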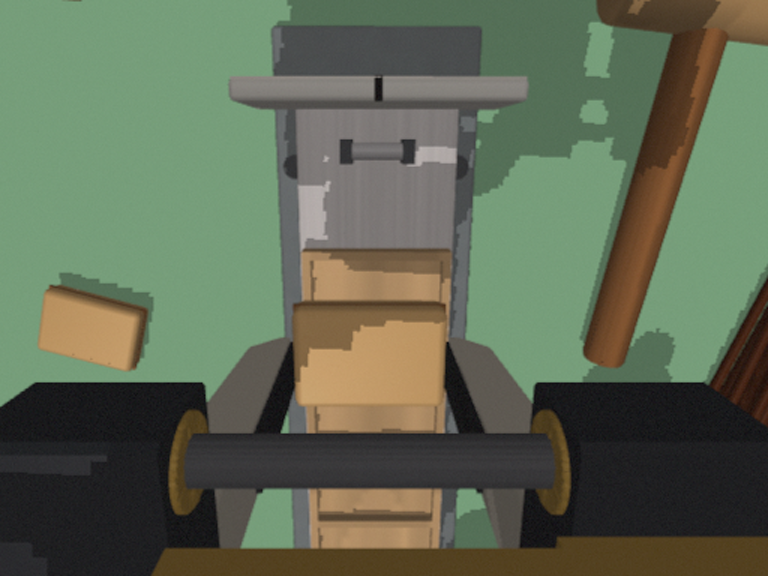

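jog_arm --targets '[1, -0.1, 0.1, 2.5, 0, 0, 0, 1, 0, 0, 2, 0, 0, 0, 1, 0, 0, 0.9, 0, 0, 0, 1, 0, 0, 0.3, 0, 0, 0, 1, 0, 0, 0, 0, 0, 0, 1, 0, 0, 0, 0, 0, 0, 1, 0, 0, 0, 0, 0, 0]'

```text
time_s: 15.77
ee_pos: [626.4, 125.8, 53.2]
eef_rot: [2.163, 2.277, 0.002]
contact_force: [0.6, -0.4, -0.9]
grip_width: 0.555
```

jog_arm --targets '[1, 0.1, -0.2, 0.2, 0, 0, 0, 1, 0, 0, 0, 0, 0, 0, 1, 0, 0, 0, 0, 0, 0]'

```text
time_s: 16.02
ee_pos: [624.0, 126.7, 50.7]
eef_rot: [2.164, 2.277, 0.001]
contact_force: [-0.6, 0.4, 2.0]
grip_width: 0.554
```

jog_arm --targets '[-0.5, 0, 0, 0, 0, 0, 0, -0.5, 0, 0, 0, 0, 0, 0, -0.5, 0, 0, 0, 0, 0, 0, -0.5, 0, 0, -2, 0, 0, 0, -0.5, 0, 0, -3, 0, 0, 0, -1, 0, 0, -3, 0, 0, 0, -1, 0, 0, 0, 0, 0, 0, -1, 0, 0, 0, 0, 0, 0]'

```text
time_s: 16.68
ee_pos: [625.8, 126.6, 133.0]
eef_rot: [2.162, 2.275, 0.006]
contact_force: [-0.4, -0.1, -0.7]
grip_width: 0.918
```

```bash
python3 - <<'E'
from h import *
to(472.6,95.4,80,76.8)
im=get_image("wrist"); save(im,"w10")
bases("top")
E
```

```text
at [625.8 126.6 133. ] psi 92.9 t 16.68 F [-0.4 -0.1 -0.7] w 0.918
tool shift cm [ -2.34 -15.48   5.22] turn z 16.1
blank_table 268 c [468.6 -75.4] size [50.3 34. ] ang 18.1 z 13.7
blank_table 268 c [455.3  -5.9] size [49.1 33.9] ang -15.5 z 14.2
blank_table 321 c [405.3 371.5] size [55.5 45.2] ang 9.8 z 18.9
blank_table 169 c [407.4 310. ] size [52.3 20.1] ang 0.7 z 18.8
```

View pics/w10.png

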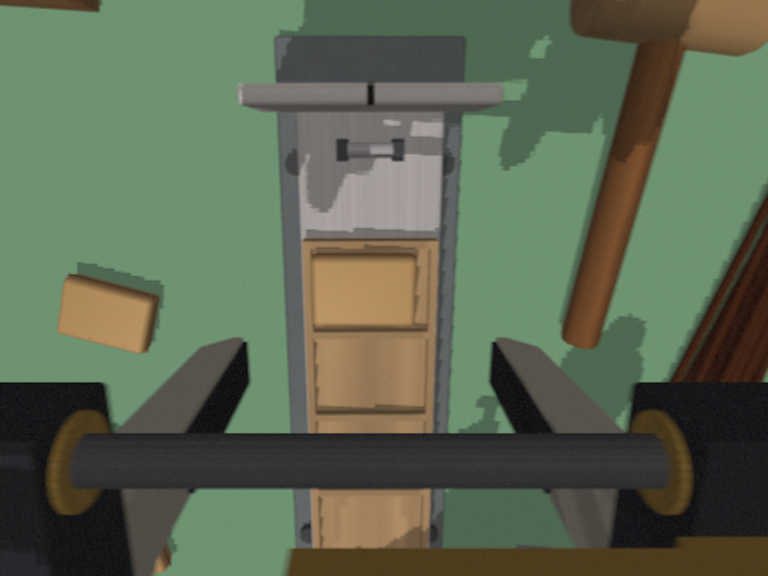

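jog_arm --targets '[-1, -0.5, -3.2, 0, 0, 0, 0, -1, -0.5, -3.2, 0, 0, 0, 0, -1, -0.5, -3.2, 0, 0, 0, 0, -1, -0.5, -3.2, 1, 0, 0, 0, -1, -0.3, -2.7, 2, 0, 0, 0, -1, 0, 0, 2, 0, 0, 5.4, -1, 0, 0, 0, 0, 0, 5.4, -1, 0, 0, 0, 0, 0, 5.3, -1, 0, 0, 0, 0, 0, 0, -1, 0, 0, 0, 0, 0, 0, -1, 0, 0, 0, 0, 0, 0]'

```text
time_s: 17.7
ee_pos: [469.7, 95.5, 79.4]
eef_rot: [-2.458, -1.955, 0.002]
contact_force: [0.8, 0.3, 0.7]
grip_width: 0.997
```

```bash
python3 - <<'E'
from h import *
to(472.6,95.4,9,76.8)
im=bases()
save(im,"w11")
E
```

```text
at [469.7  95.5  79.4] psi 77.0 t 17.7 F [0.8 0.3 0.7] w 0.997
tool shift cm [0.06 0.29 7.04] turn z 0.2
blank_table 3507 c [473.1  97.2] size [50.8 36. ] ang -12.9 z 14.9
blank_table 1286 c [454.9 -13. ] size [50.5 18.5] ang -12.9 z 14.9
dark 499 c [601.2 136.9] size [44.8 23.3] ang 53.1 z 53.7
top57 3724 c [608.3 130. ] size [35.9 31.1] ang -88.3 z 56.4
```

View pics/w11.png

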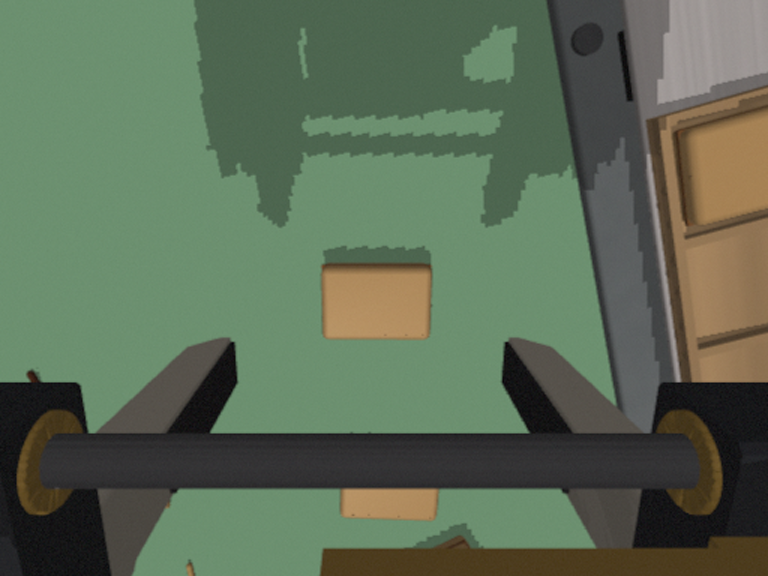

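jog_arm --targets '[-1, 0.1, 0.3, 2.5, 0, 0, 0, -1, 0, 0, 2.5, 0, 0, 0, -1, 0, 0, 1.5, 0, 0, 0, -1, 0, 0, 0.5, 0, 0, 0, -1, 0, 0, 0, 0, 0, 0, -1, 0, 0, 0, 0, 0, 0, 1, 0, 0, 0, 0, 0, 0, 1, 0, 0, 0, 0, 0, 0, 1, 0, 0, 0, 0, 0, 0, 1, 0, 0, 0, 0, 0, 0, 1, 0, 0, 0, 0, 0, 0, 1, 0, 0, 0, 0, 0, 0]'

```text
time_s: 18.75
ee_pos: [473.5, 95.9, 10.3]
eef_rot: [2.462, 1.952, 0.001]
contact_force: [0.5, -0.3, 1.6]
grip_width: 0.619
```

jog_arm --targets '[1, 0, 0, 0, 0, 0, 0, 1, 0, 0, 0, 0, 0, 0, 1, 0, 0, 0, 0, 0, 0]'

```text
time_s: 19.0
ee_pos: [473.4, 95.9, 10.2]
eef_rot: [2.462, 1.952, 0.0]
contact_force: [-0.6, -0.8, 1.9]
grip_width: 0.554
```

```bash
python3 - <<'E'
from h import *
n=nest(1);print(n)
to(n[0],n[1],110,92.9)
E
```

```text
[626.9856  80.0688]
at [473.4  95.9  10.2] psi 76.8 t 19.0 F [-0.6 -0.8  1.9] w 0.554
tool shift cm [ 1.96 15.32 -9.98] turn z -16.1
```

jog_arm --targets '[1, 0, 0, -2.5, 0, 0, 0, 1, 0, 0, -3, 0, 0, 0, 1, 0, 0, -3, 0, 0, 0, 1, 0.3, 2, -1.5, 0, 0, 0, 1, 0.5, 3, 0, 0, 0, 0, 1, 0.4, 3, 0, 0, 0, 0, 1, 0.4, 3, 0, 0, 0, 0, 1, 0.3, 2.8, 0, 0, 0, 0, 1, 0, 1.5, 0, 0, 0, -5.4, 1, 0, 0, 0, 0, 0, -5.4, 1, 0, 0, 0, 0, 0, -5.3, 1, 0, 0, 0, 0, 0, 0]'

```text
time_s: 20.0
ee_pos: [626.5, 79.3, 109.3]
eef_rot: [-2.159, -2.281, 0.001]
contact_force: [-0.0, -0.1, -1.0]
grip_width: 0.554
```

jog_arm --targets '[1, 0, 0, 0, 0, 0, 0, 1, 0, 0, 0, 0, 0, 0, 1, 0, 0, 0, 0, 0, 0]'

```text
time_s: 20.25
ee_pos: [626.4, 79.5, 110.1]
eef_rot: [2.167, 2.275, -0.0]
contact_force: [-1.2, -0.2, -0.4]
grip_width: 0.551
```

```bash
python3 - <<'E'
from h import *
n=nest(1)
to(n[0],n[1]-.5,53,92.9)
im=get_image("wrist"); save(im,"w12")
E
```

```text
at [626.4  79.5 110.1] psi 92.8 t 20.25 F [-1.2 -0.2 -0.4] w 0.551
tool shift cm [0.   0.06 5.71] turn z -0.1
```

View pics/w12.png

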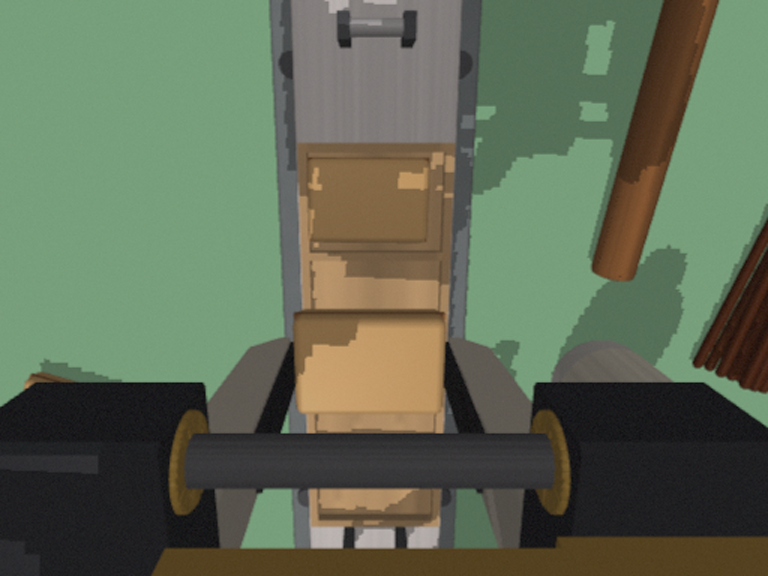

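jog_arm --targets '[1, 0, 0.3, 2.5, 0, 0, 0, 1, 0, 0, 2, 0, 0, 0, 1, 0, 0, 0.9, 0, 0, 0, 1, 0, 0, 0.3, 0, 0, 0, 1, 0, 0, 0, 0, 0, 0, 1, 0, 0, 0, 0, 0, 0, 1, 0, 0, 0, 0, 0, 0]'

```text
time_s: 20.88
ee_pos: [630.5, 79.7, 54.6]
eef_rot: [2.164, 2.276, 0.002]
contact_force: [-0.3, 0.1, 0.6]
grip_width: 0.555
```

jog_arm --targets '[1, 0, -0.2, 0.2, 0, 0, 0, 1, 0, 0, 0.1, 0, 0, 0, 1, 0, 0, 0, 0, 0, 0, 1, 0, 0, 0, 0, 0, 0]'

```text
time_s: 21.22
ee_pos: [628.3, 79.5, 51.2]
eef_rot: [2.163, 2.276, 0.002]
contact_force: [-0.4, -0.2, 3.8]
grip_width: 0.557
```

jog_arm --targets '[-0.5, 0, 0, 0, 0, 0, 0, -0.5, 0, 0, 0, 0, 0, 0, -0.5, 0, 0, 0, 0, 0, 0, -0.5, 0, 0, -2, 0, 0, 0, -0.5, 0, 0, -3, 0, 0, 0, -1, 0, 0, -3, 0, 0, 0, -1, 0, 0, 0, 0, 0, 0, -1, 0, 0, 0, 0, 0, 0]'

```text
time_s: 21.88
ee_pos: [629.4, 79.6, 132.8]
eef_rot: [2.162, 2.275, 0.006]
contact_force: [1.1, -0.4, -0.2]
grip_width: 0.916
```

```bash
python3 - <<'E'
from h import *
to(456.5,-5,80,74.8)
im=bases()
save(im,"w13")
bases("top")
E
```

```text
at [629.4  79.6 132.8] psi 92.9 t 21.88 F [ 1.1 -0.4 -0.2] w 0.916
tool shift cm [ -7.57 -17.73   5.19] turn z 18.1
blank_table 895 c [459.7  -2.5] size [52.8 37.4] ang -16.3 z 14.2
dark 1243 c [622.6 130.1] size [51.6 35.2] ang 2.9 z 56.4
top57 685 c [623.3 197.4] size [30.6 10.7] ang 3.0 z 56.5
top57 3748 c [622.6 129.8] size [51.3 35.5] ang 1.8 z 56.5
top57 3214 c [624.8  80.3] size [50.7 36.1] ang 1.2 z 56.1
top57 256 c [633.9 -51. ] size [33.6 15.9] ang 2.7 z 59.3
blank_table 271 c [468.3 -75.5] size [49.5 34. ] ang 18.1 z 14.3
blank_table 174 c [454.8 -13.9] size [52.2 27.5] ang -0.0 z 13.8
blank_table 320 c [408.5 302.2] size [57.2 38.4] ang 4.3 z 18.7
blank_table 315 c [406. 370.] size [52.5 38.4] ang 4.1 z 18.5
```

View pics/w13.png

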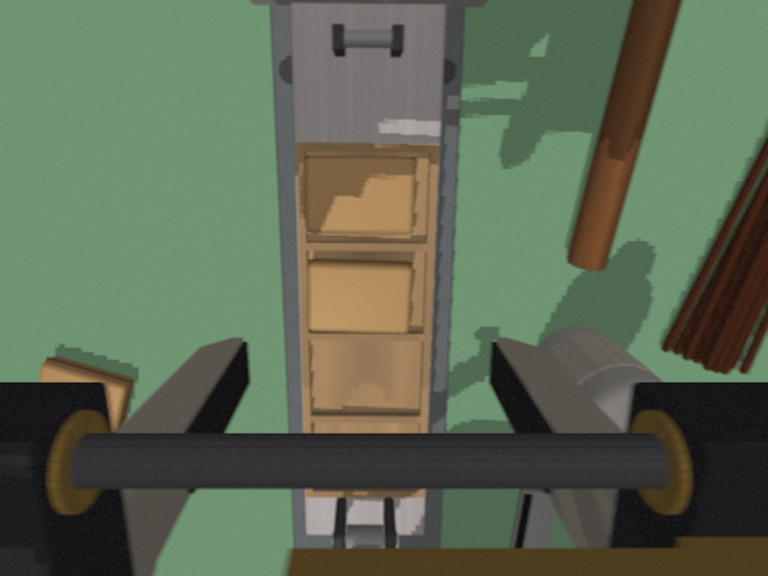

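jog_arm --targets '[-1, -1.3, -3, 0, 0, 0, 0, -1, -1.3, -3, 0, 0, 0, 0, -1, -1.3, -3, 0, 0, 0, 0, -1, -1.3, -3, 0, 0, 0, 0, -1, -1.2, -3, 1, 0, 0, 0, -1, -1.2, -2.7, 2, 0, 0, 0, -1, 0, 0, 2, 0, 0, 6, -1, 0, 0, 0, 0, 0, 6, -1, 0, 0, 0, 0, 0, 6, -1, 0, 0, 0, 0, 0, 0, -1, 0, 0, 0, 0, 0, 0, -1, 0, 0, 0, 0, 0, 0]'

```text
time_s: 22.98
ee_pos: [454.3, -5.3, 79.4]
eef_rot: [-2.49, -1.915, 0.001]
contact_force: [0.2, 0.3, -0.1]
grip_width: 0.999
```

```bash
python3 - <<'E'
from h import *
to(456.5,-5,10,74.8)
im=bases()
save(im,"w14")
E
```

```text
at [454.3  -5.3  79.4] psi 75.1 t 22.98 F [ 0.2  0.3 -0.1] w 0.999
tool shift cm [0.09 0.22 6.94] turn z 0.3
blank_table 3517 c [457.4  -4.4] size [50.8 36.1] ang -14.8 z 14.9
blank_table 2013 c [469.9 -73.2] size [51.3 38.1] ang 17.0 z 14.7
dark 281 c [598.   70.1] size [21.5  7.1] ang -73.8 z 53.3
top57 1192 c [603.   70.3] size [19.8 16. ] ang 86.6 z 55.7
```

View pics/w14.png

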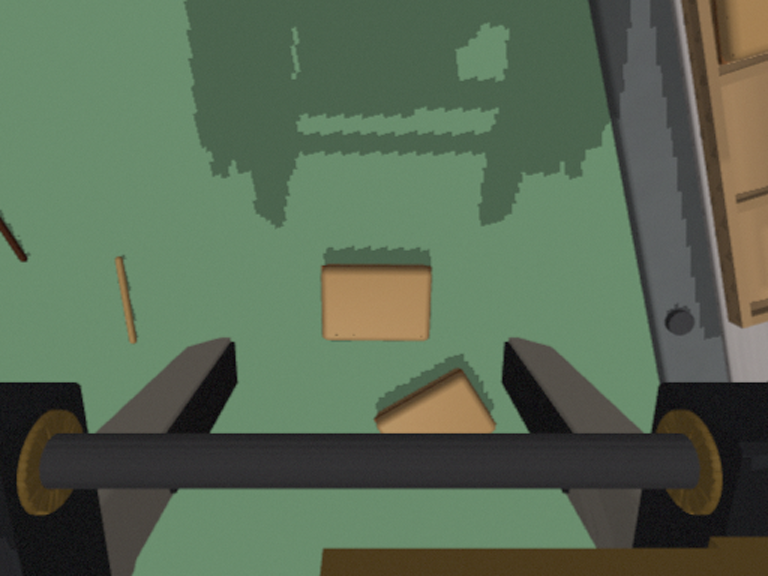

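jog_arm --targets '[-1, 0.1, 0.3, 2.5, 0, 0, 0, -1, 0, 0, 2.5, 0, 0, 0, -1, 0, 0, 1.5, 0, 0, 0, -1, 0, 0, 0.5, 0, 0, 0, -1, 0, 0, 0, 0, 0, 0, -1, 0, 0, 0, 0, 0, 0, 1, 0, 0, 0, 0, 0, 0, 1, 0, 0, 0, 0, 0, 0, 1, 0, 0, 0, 0, 0, 0, 1, 0, 0, 0, 0, 0, 0, 1, 0, 0, 0, 0, 0, 0, 1, 0, 0, 0, 0, 0, 0]'

```text
time_s: 24.03
ee_pos: [458.0, -5.2, 10.3]
eef_rot: [2.494, 1.91, 0.001]
contact_force: [0.4, -0.1, -1.0]
grip_width: 0.618
```

jog_arm --targets '[1, 0, 0, 0, 0, 0, 0, 1, 0, 0, 0, 0, 0, 0, 1, 0, 0, 0, 0, 0, 0]'

```text
time_s: 24.28
ee_pos: [457.9, -5.2, 10.2]
eef_rot: [2.494, 1.911, 0.0]
contact_force: [-0.4, -0.6, 1.7]
grip_width: 0.553
```

```bash
python3 - <<'E'
from h import *
n=nest(2);print(n)
to(n[0],n[1],110,92.9)
E
```

```text
[629.4144  32.1312]
at [457.9  -5.2  10.2] psi 74.9 t 24.28 F [-0.4 -0.6  1.7] w 0.553
tool shift cm [ 8.07 15.59 -9.98] turn z -18.0
```

jog_arm --targets '[1, 0, 0, -2.5, 0, 0, 0, 1, 0, 0, -3, 0, 0, 0, 1, 0, 0, -3, 0, 0, 0, 1, 1, 2, -1.5, 0, 0, 0, 1, 1.5, 2.8, 0, 0, 0, 0, 1, 1.5, 2.8, 0, 0, 0, 0, 1, 1.5, 2.8, 0, 0, 0, 0, 1, 1.5, 2.8, 0, 0, 0, 0, 1, 1.1, 2.4, 0, 0, 0, -6, 1, 0, 0, 0, 0, 0, -6, 1, 0, 0, 0, 0, 0, -6, 1, 0, 0, 0, 0, 0, 0]'

```text
time_s: 25.28
ee_pos: [629.5, 32.6, 109.0]
eef_rot: [-2.157, -2.282, 0.002]
contact_force: [-0.1, -0.2, -0.1]
grip_width: 0.558
```

jog_arm --targets '[1, 0, 0, 0, 0, 0, 0, 1, 0, 0, 0, 0, 0, 0, 1, 0, 0, 0, 0, 0, 0]'

```text
time_s: 25.53
ee_pos: [629.4, 32.3, 110.2]
eef_rot: [2.167, 2.274, 0.0]
contact_force: [0.1, 0.0, -0.2]
grip_width: 0.556
```

```bash
python3 - <<'E'
from h import *
n=nest(2)
to(n[0],n[1]-.5,53,92.9)
im=get_image("wrist"); save(im,"w15")
E
```

```text
at [629.4  32.3 110.2] psi 92.8 t 25.53 F [ 0.1  0.  -0.2] w 0.556
tool shift cm [-0.07  0.    5.72] turn z -0.1
```

View pics/w15.png

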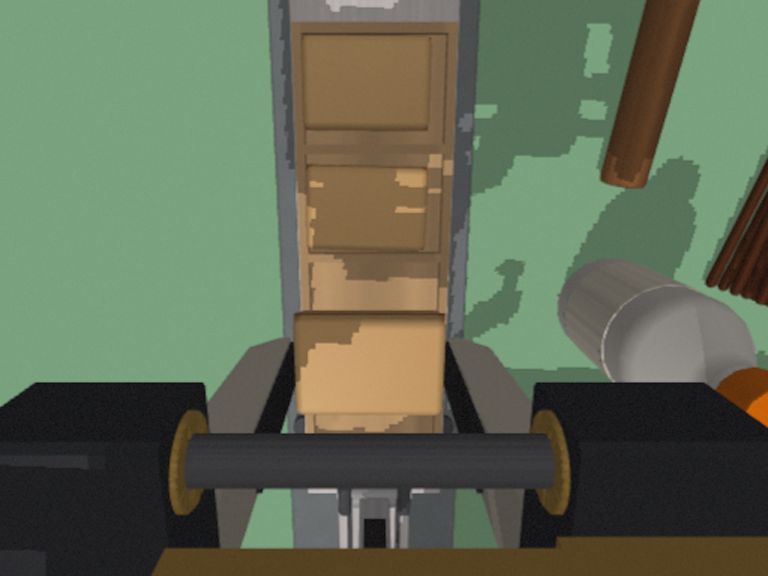

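jog_arm --targets '[1, 0, 0.2, 2.5, 0, 0, 0, 1, 0, 0, 2, 0, 0, 0, 1, 0, 0, 0.9, 0, 0, 0, 1, 0, 0, 0.3, 0, 0, 0, 1, 0, 0, 0, 0, 0, 0, 1, 0, 0, 0, 0, 0, 0, 1, 0, 0, 0, 0, 0, 0, 1, 0, 0, 0, 0, 0, 0]'

```text
time_s: 26.25
ee_pos: [632.6, 32.5, 54.6]
eef_rot: [2.163, 2.276, 0.002]
contact_force: [-1.0, 0.8, -0.4]
grip_width: 0.553
```

jog_arm --targets '[1, 0, -0.1, 0.2, 0, 0, 0, 1, 0, 0, 0.1, 0, 0, 0, 1, 0, 0, 0, 0, 0, 0, 1, 0, 0, 0, 0, 0, 0]'

```text
time_s: 26.58
ee_pos: [631.0, 32.4, 50.7]
eef_rot: [2.164, 2.277, 0.001]
contact_force: [-0.0, 0.1, 3.5]
grip_width: 0.555
```

jog_arm --targets '[-0.5, 0, 0, 0, 0, 0, 0, -0.5, 0, 0, 0, 0, 0, 0, -0.5, 0, 0, 0, 0, 0, 0, -0.5, 0, 0, -2, 0, 0, 0, -0.5, 0, 0, -3, 0, 0, 0, -0.5, 0, 0, -3, 0, 0, 0, -1, 0, 0, 0, 0, 0, 0, -1, 0, 0, 0, 0, 0, 0]'

```text
time_s: 27.25
ee_pos: [632.4, 32.5, 132.9]
eef_rot: [2.162, 2.275, 0.005]
contact_force: [0.1, 0.8, -0.6]
grip_width: 0.85
```

```bash
python3 - <<'E'
from h import *
to(469.5,-74.5,80,107.6)
im=bases()
save(im,"w16")
bases("top")
E
```

```text
at [632.4  32.5 132.9] psi 92.9 t 27.25 F [ 0.1  0.8 -0.6] w 0.85
tool shift cm [ -9.85 -16.84   5.21] turn z -14.7
dark 942 c [622.8 129.1] size [51.3 35.6] ang 2.2 z 55.8
dark 534 c [625.   81.2] size [51.8 31.9] ang 2.9 z 55.6
top57 4378 c [622.8 129.1] size [51.3 35.6] ang 2.2 z 56.5
top57 3699 c [625.   79.3] size [51.1 35.7] ang 1.2 z 56.1
top57 3188 c [627.4  32.8] size [51.1 36. ] ang 1.7 z 55.7
blank_table 197 c [467.2 -82.5] size [52.3 29.9] ang -0.3 z 13.7
blank_table 323 c [404.9 372.9] size [56.  46.7] ang 7.9 z 18.6
blank_table 323 c [407.5 301.3] size [52.5 42.7] ang 0.6 z 18.9
```

View pics/w16.png

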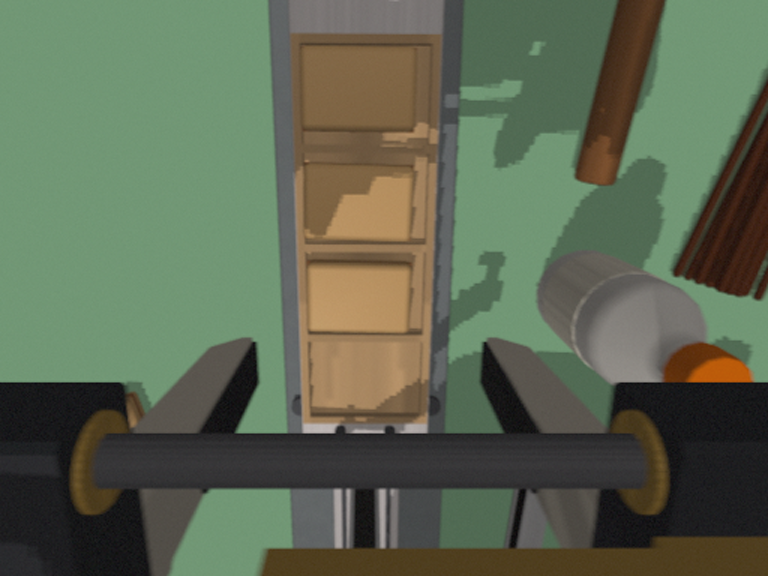

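jog_arm --targets '[-1, 0, -3.3, 0, 0, 0, 0, -1, 0, -3.3, 0, 0, 0, 0, -1, -1.5, -3, 0, 0, 0, 0, -1, -2.8, -2.4, 0, 0, 0, 0, -1, -2.8, -2.4, 1, 0, 0, 0, -1, -2.8, -2.4, 2, 0, 0, 0, -1, 0, 0, 2, 0, 0, -5, -1, 0, 0, 0, 0, 0, -5, -1, 0, 0, 0, 0, 0, -4.8, -1, 0, 0, 0, 0, 0, 0, -1, 0, 0, 0, 0, 0, 0, -1, 0, 0, 0, 0, 0, 0]'

```text
time_s: 28.35
ee_pos: [467.5, -74.5, 79.5]
eef_rot: [-1.856, -2.534, 0.001]
contact_force: [0.4, -0.5, 0.5]
grip_width: 1.0
```

```bash
python3 - <<'E'
from h import *
to(469.5,-74.5,10,107.7)
im=bases()
save(im,"w17")
E
```

```text
at [467.5 -74.5  79.5] psi 107.6 t 28.35 F [ 0.4 -0.5  0.5] w 1.0
tool shift cm [-0.06  0.2   6.95] turn z -0.1
blank_table 3503 c [469.4 -74.4] size [50.9 36.3] ang 17.6 z 14.9
```

View pics/w17.png

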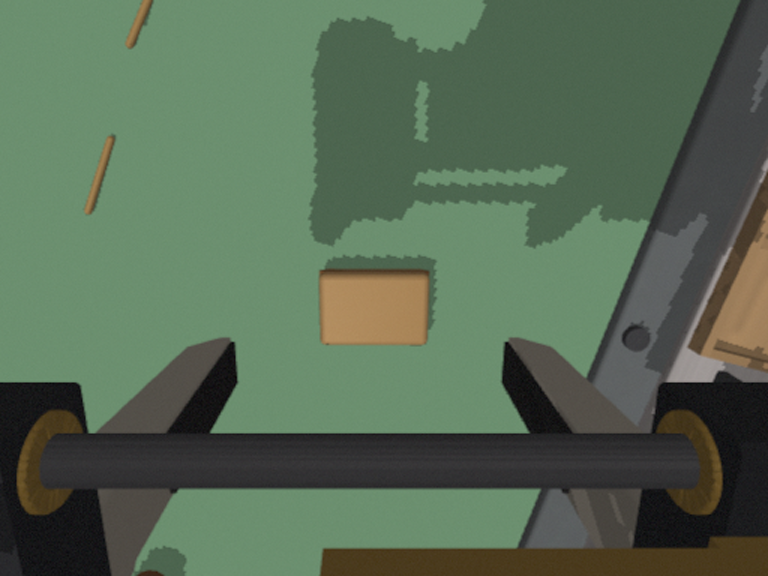

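jog_arm --targets '[-1, 0, 0.1, 2.5, 0, 0, 0, -1, 0, 0, 2.5, 0, 0, 0, -1, 0, 0, 1.5, 0, 0, 0, -1, 0, 0, 0.5, 0, 0, 0, -1, 0, 0, 0, 0, 0, 0, -1, 0, 0, 0, 0, 0, 0, 1, 0, 0, 0, 0, 0, 0, 1, 0, 0, 0, 0, 0, 0, 1, 0, 0, 0, 0, 0, 0, 1, 0, 0, 0, 0, 0, 0, 1, 0, 0, 0, 0, 0, 0, 1, 0, 0, 0, 0, 0, 0]'

```text
time_s: 29.4
ee_pos: [469.1, -74.5, 10.5]
eef_rot: [1.853, 2.537, 0.0]
contact_force: [-0.7, -0.2, 0.4]
grip_width: 0.619
```

jog_arm --targets '[1, 0, 0, 0, 0, 0, 0, 1, 0, 0, 0, 0, 0, 0, 1, 0, 0, 0, 0, 0, 0]'

```text
time_s: 29.65
ee_pos: [469.0, -74.5, 10.3]
eef_rot: [1.853, 2.537, 0.0]
contact_force: [-0.3, -0.1, 2.1]
grip_width: 0.555
```

```bash
python3 - <<'E'
from h import *
n=nest(3);print(n)
to(n[0],n[1],110,92.9)
E
```

```text
[631.8432 -15.8064]
at [469.  -74.5  10.3] psi 107.7 t 29.65 F [-0.3 -0.1  2.1] w 0.555
tool shift cm [ 0.63 17.3  -9.97] turn z 14.8
```

jog_arm --targets '[1, 0, 0, -2.5, 0, 0, 0, 1, 0, 0, -3, 0, 0, 0, 1, 0, 0, -3, 0, 0, 5, 1, 0, 0, -1.5, 0, 0, 5, 1, 0, 0, 0, 0, 0, 4.8, 1, 2, 2, 0, 0, 0, 0, 1, 2, 2.5, 0, 0, 0, 0, 1, 1, 3, 0, 0, 0, 0, 1, 0, 3, 0, 0, 0, 0, 1, 0, 3, 0, 0, 0, 0, 1, 0, 2.7, 0, 0, 0, 0, 1, 0, 0.4, 0, 0, 0, 0]'

```text
time_s: 30.65
ee_pos: [635.1, -15.7, 109.3]
eef_rot: [2.163, 2.277, 0.001]
contact_force: [0.7, -0.2, -0.6]
grip_width: 0.554
```

jog_arm --targets '[1, 0, 0, 0, 0, 0, 0, 1, 0, 0, 0, 0, 0, 0, 1, 0, 0, 0, 0, 0, 0]'

```text
time_s: 30.9
ee_pos: [631.0, -16.2, 109.9]
eef_rot: [-2.164, -2.276, 0.001]
contact_force: [0.8, -0.5, 0.1]
grip_width: 0.556
```

```bash
python3 - <<'E'
from h import *
n=nest(3)
to(n[0],n[1],53,92.9)
im=get_image("wrist"); save(im,"w18")
E
```

```text
at [631.  -16.2 109.9] psi 92.9 t 30.9 F [ 0.8 -0.5  0.1] w 0.556
tool shift cm [0.03 0.09 5.69] turn z 0.0
```

View pics/w18.png

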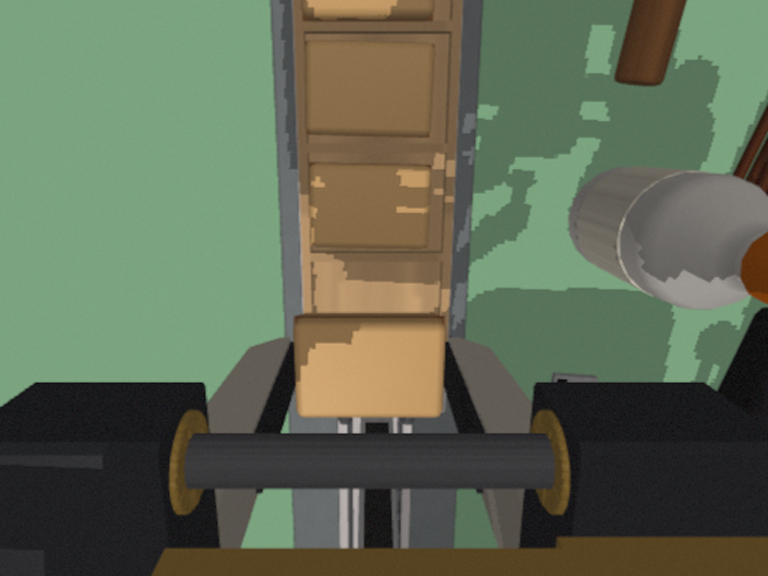

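jog_arm --targets '[1, 0, 0.2, 2.5, 0, 0, 0, 1, 0, 0, 2, 0, 0, 0, 1, 0, 0, 0.9, 0, 0, 0, 1, 0, 0, 0.3, 0, 0, 0, 1, 0, 0, 0, 0, 0, 0, 1, 0, 0, 0, 0, 0, 0, 1, 0, 0, 0, 0, 0, 0, 1, 0, 0, 0, 0, 0, 0]'

```text
time_s: 31.62
ee_pos: [635.2, -16.1, 54.8]
eef_rot: [2.163, 2.276, 0.002]
contact_force: [-0.6, 0.4, -0.1]
grip_width: 0.556
```

jog_arm --targets '[1, 0, -0.1, 0.2, 0, 0, 0, 1, 0, 0, 0.1, 0, 0, 0, 1, 0, 0, 0, 0, 0, 0, 1, 0, 0, 0, 0, 0, 0]'

```text
time_s: 31.95
ee_pos: [633.4, -16.1, 50.5]
eef_rot: [2.164, 2.277, 0.0]
contact_force: [0.6, 0.4, 1.0]
grip_width: 0.553
```

jog_arm --targets '[-0.5, 0, 0, 0, 0, 0, 0, -0.5, 0, 0, 0, 0, 0, 0, -0.5, 0, 0, 0, 0, 0, 0, -0.5, 0, 0, -2, 0, 0, 0, -0.5, 0, 0, -3, 0, 0, 0, -0.5, 0, 0, -3, 0, 0, 0, -0.5, 0, -3, 0, 0, 0, 0, -0.5, 0, -3, 0, 0, 0, 0]'

```text
time_s: 32.62
ee_pos: [575.5, -19.3, 133.4]
eef_rot: [2.161, 2.274, 0.006]
contact_force: [-0.4, -0.3, 0.2]
grip_width: 0.747
```

```bash
python3 - <<'E'
from h import *
to(500,0,300,92.9)
im=get_image("wrist"); save(im,"w19")
im=get_image("scene"); save(im,"s19")
E
```

```text
at [575.5 -19.3 133.4] psi 92.9 t 32.62 F [-0.4 -0.3  0.2] w 0.747
tool shift cm [  2.3   -7.34 -16.71] turn z 0.0
```

View pics/w19.png

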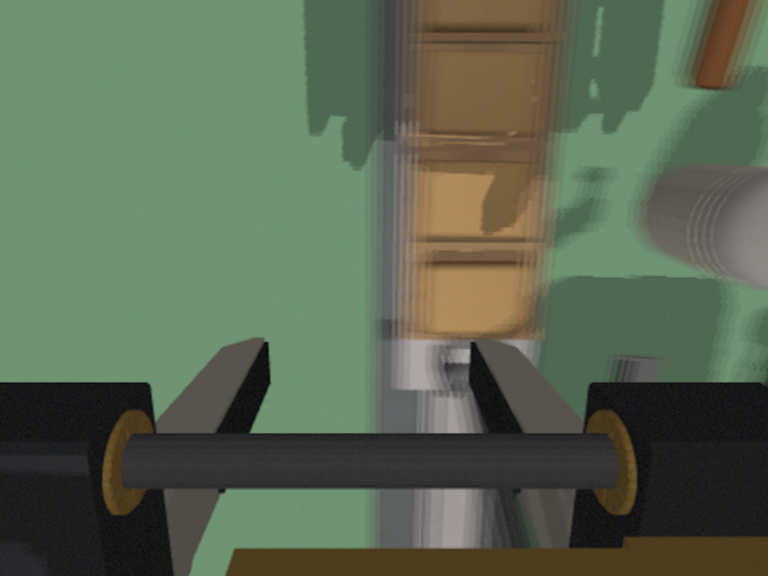

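View pics/s19.png

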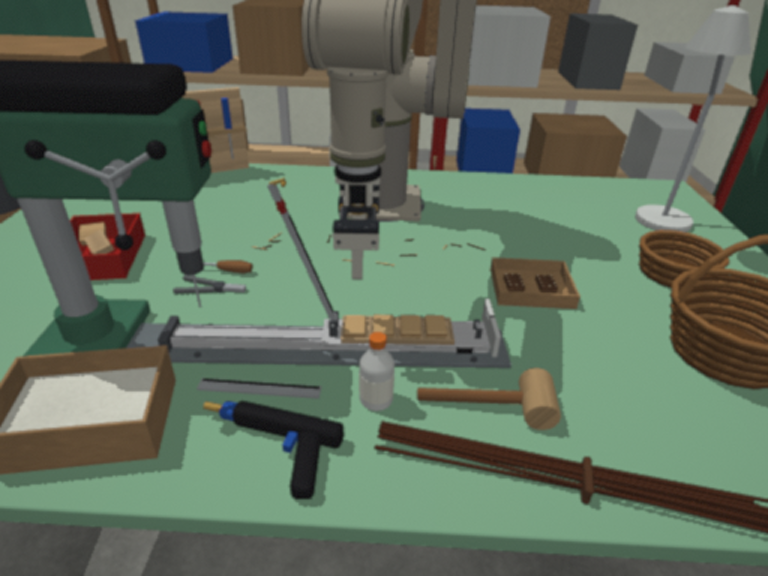

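```bash
python3 - <<'E'
from h import *
im=get_image("wrist"); save(im,"w20")
im=get_image("top"); W=cloud(im); save(im,"t20"); X,Y,Z=W[...,0],W[...,1],W[...,2]
m=(Z>60)&(X>540)&(X<760)&(Y<-80)
for a,b in [(-110,-80),(-140,-110),(-170,-140),(-200,-170),(-230,-200),(-260,-230),(-300,-260)]:
    k=m&(Y>a)&(Y<b); print((a,b),k.sum(), np.round([X[k].min(),X[k].max(),Z[k].min(),Z[k].max()]) if k.sum() else "")
m0=np.load("top0.npy",allow_pickle=True).item(); W0=cloud(m0); 
k=(W0[...,2]>75)&(W0[...,0]>590)&(W0[...,0]<690)&(W0[...,1]<-40)&(W0[...,1]>-175)
P=W0[k]; o=np.argsort(P[:,2]); 
for i in range(0,len(o),max(1,len(o)//25)): print(np.round(P[o[i]],0))
S=get_image("scene"); V=cloud(S); 
k=(V[...,2]>150)&(V[...,0]>550)&(V[...,0]<760)&(V[...,1]<-140)&(V[...,1]>-330); Q=V[k]; print("drill scene",Q.shape)
for z0 in range(150,640,50):
    q=Q[(Q[:,2]>=z0)&(Q[:,2]<z0+50)]
    if len(q)>5: print(z0,"ymax",np.round(np.percentile(q[:,1],98)),"x",np.round(np.percentile(q[:,0],[2,98])))
r=regions_of("bar_grip","scene")
for q in r:
    if q["conf"]>.3:
        P=V[q["mask"]]; P=P[~np.isnan(P).any(1)]; i=P[:,2].argsort(); print(q["conf"],q["position"],len(P)); 
        for j in i[::max(1,len(i)//15)]: print(np.round(P[j],1))
E
```

```text
(-110, -80) 139 [550. 611. 518. 559.]
(-140, -110) 104 [628. 647. 275. 322.]
(-170, -140) 23 [632. 646. 302. 315.]
(-200, -170) 0 
(-230, -200) 2 [631. 632. 356. 361.]
(-260, -230) 2585 [589. 754. 172. 463.]
(-300, -260) 2183 [585. 748. 100. 469.]
[630. -57.  77.]
[631. -61.  91.]
[637. -64. 103.]
[628. -75. 118.]
[633. -74. 131.]
[637. -80. 144.]
[635. -83. 158.]
[640. -88. 169.]
[641. -91. 182.]
[637. -94. 193.]
[638. -98. 202.]
[ 633. -101.  213.]
[ 631. -106.  223.]
[ 641. -109.  231.]
[ 639. -112.  243.]
[ 632. -115.  250.]
[ 631. -119.  261.]
[ 644. -122.  268.]
[ 643. -123.  277.]
[ 631. -139.  289.]
[ 632. -139.  301.]
[ 636. -120.  311.]
[ 642. -141.  313.]
[ 632. -123.  315.]
[ 639. -119.  317.]
[ 635. -126.  320.]
drill scene (6855, 3)
150 ymax -256.0 x [667. 687.]
200 ymax -253.0 x [665. 690.]
250 ymax -253.0 x [665. 759.]
300 ymax -236.0 x [618. 746.]
350 ymax -232.0 x [619. 756.]
400 ymax -238.0 x [609. 750.]
450 ymax -254.0 x [606. 709.]
0.63 [200.4, 166.3] 599
[-100.1 -318.7   -2.7]
[643.3 -57.2  76.9]
[644.8 -66.6  99.6]
[633.4 -69.9 119.4]
[645.1 -77.6 138.8]
[643.4 -91.8 157.4]
[645.9 -92.8 176. ]
[634.1 -96.1 194.1]
[ 642.7 -101.   209.7]
[ 644.9 -113.7  226.3]
[ 646.7 -112.   245.5]
[ 635.3 -119.6  264.9]
[ 647.9 -122.8  280.5]
[ 649.7 -134.8  292.8]
[ 635.2 -134.5  305.7]
[ 638.  -135.2  316.2]
```

View pics/w20.png

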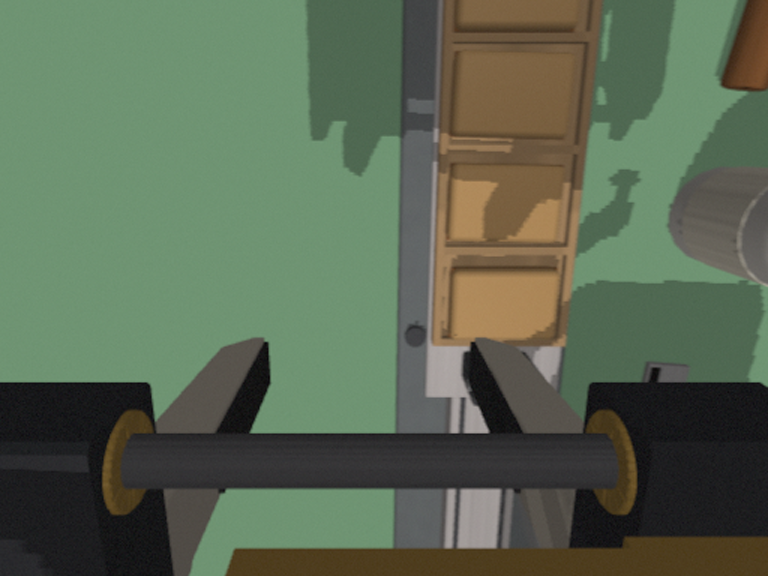

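```bash
python3 - <<'E'
from h import *
to(637,-105,360,92.9)
E
```

```text
at [574.2 -19.2 130.7] psi 92.9 t 32.92 F [-0.4 -0.5  0.7] w 0.751
tool shift cm [ -8.9    5.86 -22.92] turn z 0.0
```

jog_arm --targets '[-0.5, 0, 0, -2.5, 0, 0, 0, -0.5, 0, 0, -3, 0, 0, 0, -0.5, 0, 0, -3, 0, 0, 0, -0.5, 0, 0, -3, 0, 0, 0, -0.5, 0, 0, -3, 0, 0, 0, -0.5, 0, 0, -3, 0, 0, 0, -0.5, 0, 0, -3, 0, 0, 0, -0.5, 0, 0, -2.5, 0, 0, 0, -0.5, -3, 2, 0, 0, 0, 0, -0.5, -3, 2, 0, 0, 0, 0, -0.5, -2.9, 1.9, 0, 0, 0, 0, -0.5, 0, 0, 0, 0, 0, 0]'

```text
time_s: 33.92
ee_pos: [639.4, -110.0, 357.1]
eef_rot: [-2.168, -2.272, 0.004]
contact_force: [0.4, 0.2, -1.2]
grip_width: 0.751
```

jog_arm --targets '[-0.5, 0, 0, 0, 0, 0, 0, -0.5, 0, 0, 0, 0, 0, 0, -0.5, 0, 0, 0, 0, 0, 0]'

```text
time_s: 34.17
ee_pos: [636.9, -104.2, 360.8]
eef_rot: [2.163, 2.278, 0.001]
contact_force: [-0.1, 0.3, 0.3]
grip_width: 0.75
```

```bash
python3 - <<'E'
from h import *
to(637,-128,265,92.9)
im=get_image("wrist"); save(im,"w21"); W=cloud(im); hsv=cv2.cvtColor(im["pixels"],cv2.COLOR_RGB2HSV)
m=((hsv[...,0]<6)|(hsv[...,0]>172))&(hsv[...,1]>120)&(W[...,2]>200)&(W[...,2]<330)
P=W[m]; print(m.sum(), np.round(np.percentile(P,[2,50,98],axis=0),1))
m2=(W[...,2]>90)&(W[...,2]<270)&(W[...,0]>600)&(W[...,0]<680)&(W[...,1]<-40); P=W[m2]
if len(P)>50:
    A=np.polyfit(P[:,2],P[:,1],1); B=np.polyfit(P[:,1],P[:,0],1); print("y(z)",A,np.polyval(A,[63,277]),"x(y)",B,np.polyval(B,[-55,-128]))
E
```

```text
at [ 636.9 -104.2  360.8] psi 93.0 t 34.17 F [-0.1  0.3  0.3] w 0.75
tool shift cm [-2.38 -0.13  9.58] turn z 0.1
378 [[ 630.4 -130.5  270.2]
 [ 638.8 -124.9  280.8]
 [ 648.7 -121.3  288. ]]
y(z) [-1.06269936 61.78009166] [  -5.16996776 -232.58762994] x(y) [-1.43672361e-01  6.23719250e+02] [631.62123016 642.10931252]
```

View pics/w21.png

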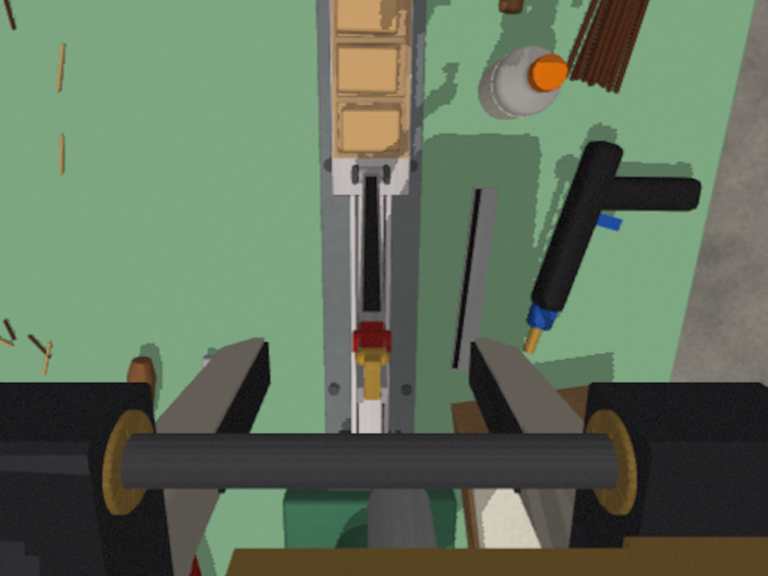

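jog_arm --targets '[-0.5, -2.3, 0.1, 1, 0, 0, 0, -0.5, 0, 0, 2.5, 0, 0, 0, -0.5, 0, 0, 2.5, 0, 0, 0, -0.5, 0, 0, 2.5, 0, 0, 0, -0.5, 0, 0, 1, 0, 0, 0, -0.5, 0, 0, 0, 0, 0, 0, -0.5, 0, 0, 0, 0, 0, 0, -0.5, 0, 0, 0, 0, 0, 0]'

```text
time_s: 34.88
ee_pos: [639.7, -127.7, 267.8]
eef_rot: [2.162, 2.276, 0.002]
contact_force: [0.3, 0.3, 0.2]
grip_width: 0.752
```

```bash
python3 - <<'E'
from h import *
to(638,-127.5,265,92.9)
im=get_image("wrist"); save(im,"w22"); im=get_image("scene")
p=cv2.cvtColor(im["pixels"],cv2.COLOR_RGB2BGR)[80:260,100:320]; cv2.imwrite("pics/s22.png",cv2.resize(p,None,fx=3.5,fy=3.3,interpolation=cv2.INTER_CUBIC))
E
```

```text
at [ 639.7 -127.7  267.8] psi 92.9 t 34.88 F [0.3 0.3 0.2] w 0.752
tool shift cm [ 0.03 -0.17  0.28] turn z 0.0
```

View pics/w22.png

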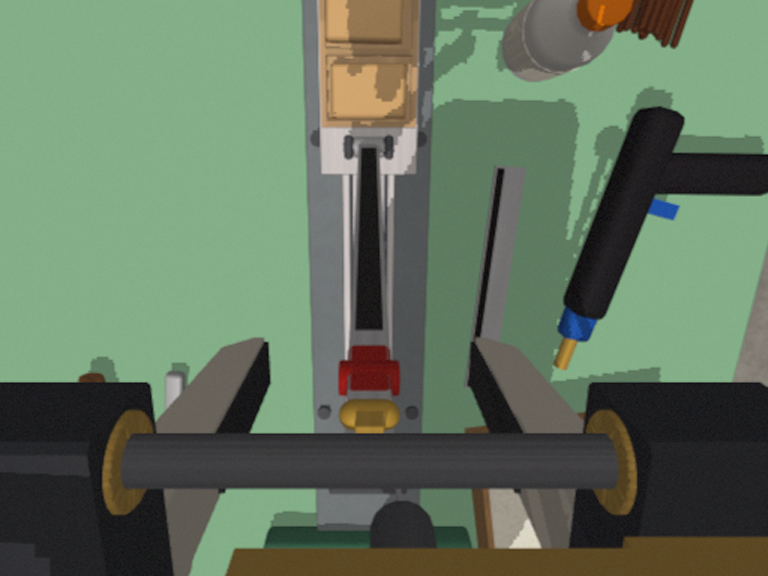

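View pics/s22.png

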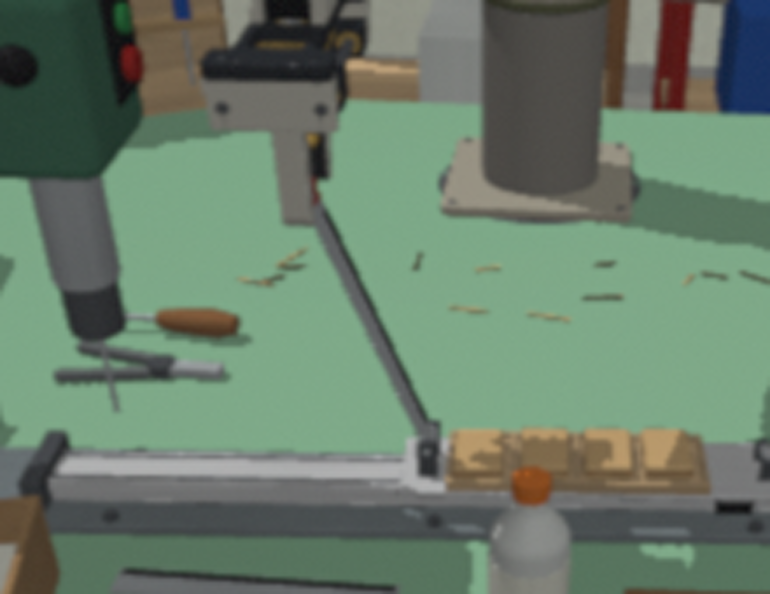

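```bash
python3 - <<'E'
from h import *
for n in ["wrist","scene"]:
    im=get_image(n); W=cloud(im); hsv=cv2.cvtColor(im["pixels"],cv2.COLOR_RGB2HSV)
    m=((hsv[...,0]<6)|(hsv[...,0]>172))&(hsv[...,1]>120)&(W[...,2]>230)&(W[...,2]<330)&(W[...,0]>600)&(W[...,0]<680)&(W[...,1]>-160)&(W[...,1]<-90)
    P=W[m]; print(n,m.sum(), np.round(np.percentile(P,[2,50,98],axis=0),1) if m.sum() else "")
    if n=="wrist":
        o=np.array(im["origin"]); print(o)
        for c in [(638,-127.5,277),(638,-122,277),(638,-133,277)]: print(c,np.array(proj(im,c))*1.5)
        e=sense()["ee_pos"]; print("tcp",np.array(proj(im,e))*1.5, "grasp", np.array(proj(im,e+[0,0,19]))*1.5)
        M=R.from_rotvec(sense()["eef_rot"]).as_matrix()
        for s in(-7.5,7.5): print("tip edge",s,np.array(proj(im,e+M@[s,-35,0]))*1.5,np.array(proj(im,e+M@[s,-35,-19]))*1.5)
    k=(W[...,2]>100)&(W[...,2]<250)&(W[...,0]>610)&(W[...,0]<665)&(W[...,1]<-50)&(W[...,1]>-140)
    P=W[k]
    for z in (110,150,190,230,250): 
        q=P[abs(P[:,2]-z)<6]; print(z,len(q),np.round(np.median(q,axis=0),1) if len(q) else "")
E
```

```text
wrist 1019 [[ 630.  -131.3  269.5]
 [ 638.7 -124.9  280.5]
 [ 648.6 -121.2  288. ]]
[635.31836825 -54.9116324  433.8891308 ]
(638, -127.5, 277) [363.96257849 371.82843312]
(638, -122, 277) [364.78454715 356.46394657]
(638, -133, 277) [363.15444701 386.93427104]
tcp [369.0702962  361.79212402] grasp [369.30684867 386.4089316 ]
tip edge -7.5 [270.11165955 381.37280306] [259.05165112 407.83400084]
tip edge 7.5 [267.95335689 341.67838961] [256.37203501 364.22990766]
110 75 [636.1 -66.3 109.8]
150 109 [636.8 -80.1 149.8]
190 167 [637.4 -93.7 190. ]
230 252 [ 638.1 -107.4  230.3]
250 154 [ 638.4 -113.3  247. ]
scene 0 
110 24 [643.4 -69.  109.3]
150 27 [644.7 -82.2 149.6]
190 24 [643.8 -96.7 189.2]
230 30 [ 645.3 -109.6  230.5]
250 16 [ 645.4 -116.7  247.4]
```

jog_arm --targets '[-0.5, -0.1, -0.1, 0.3, 0, 0, 0, 1, 0, 0, 0, 0, 0, 0, 1, 0, 0, 0, 0, 0, 0, 1, 0, 0, 0, 0, 0, 0, 1, 0, 0, 0, 0, 0, 0, 1, 0, 0, 0, 0, 0, 0, 1, 0, 0, 0, 0, 0, 0, 1, 0, 0, 0, 0, 0, 0, 1, 0, 0, 0, 0, 0, 0, 1, 0, 0, 0, 0, 0, 0, 1, 0, 0, 0, 0, 0, 0, 1, 0, 0, 0, 0, 0, 0]' --grip_force 20

```text
time_s: 36.08
ee_pos: [637.9, -128.9, 262.2]
eef_rot: [-2.164, -2.277, -0.0]
contact_force: [0.3, 1.0, 0.6]
grip_width: 0.213
```

```bash
python3 - <<'E'
from h import *
to(638,-127.5,265,92.9)
im=get_image("wrist"); save(im,"w23")
E
```

```text
at [ 637.9 -128.9  262.2] psi 92.9 t 36.08 F [0.3 1.  0.6] w 0.213
tool shift cm [ 0.14  0.02 -0.28] turn z 0.0
```

View pics/w23.png

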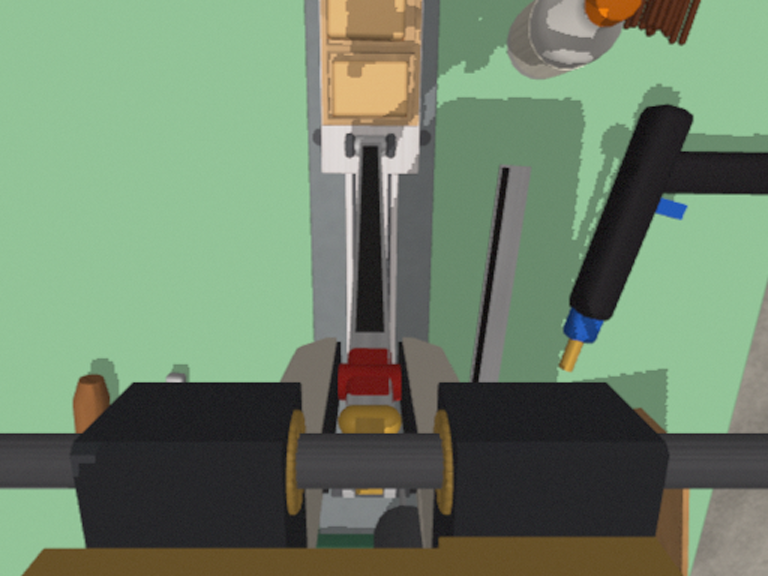

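jog_arm --targets '[1, 2.2, 0, -0.6, 0, 0, 0, 1, 2.2, 0, -0.4, 0, 0, 0, 1, 2.25, 0, -0.2, 0, 0, 0, 1, 2.25, 0, 0.05, 0, 0, 0, 1, 2.25, 0, 0.25, 0, 0, 0, 1, 2.2, 0, 0.5, 0, 0, 0, 1, 2.15, 0, 0.7, 0, 0, 0, 1, 2.05, 0, 0.9, 0, 0, 0, 1, 1.95, 0, 1.1, 0, 0, 0, 1, 0, 0, 0, 0, 0, 0, 1, 0, 0, 0, 0, 0, 0]'

```text
time_s: 37.05
ee_pos: [627.9, 67.1, 239.2]
eef_rot: [-2.162, -2.279, -0.001]
contact_force: [0.3, 0.7, 3.9]
grip_width: 0.211
```

```bash
python3 - <<'E'
from h import *
# expected at theta=1.0 from start (637.9,-128.9,262.2)
s=sense(); e=s["ee_pos"]; d=np.array([-.0506,.9987]); 
print("tx moved",(e[:2]-[637.9,-128.9])@d,"exp",226*(.5403+.3233),"dz",e[2]-262.2,"exp",226*(.8415-.9463), s["contact_force"],s["grip_width"])
im=get_image("wrist"); save(im,"w24")
E
```

```text
tx moved 196.23985638940405 exp 195.1736 dz -22.98874011088742 exp -23.684800000000003 [0.2830579  0.65434813 3.89225923] 0.21140513983214415
```

View pics/w24.png

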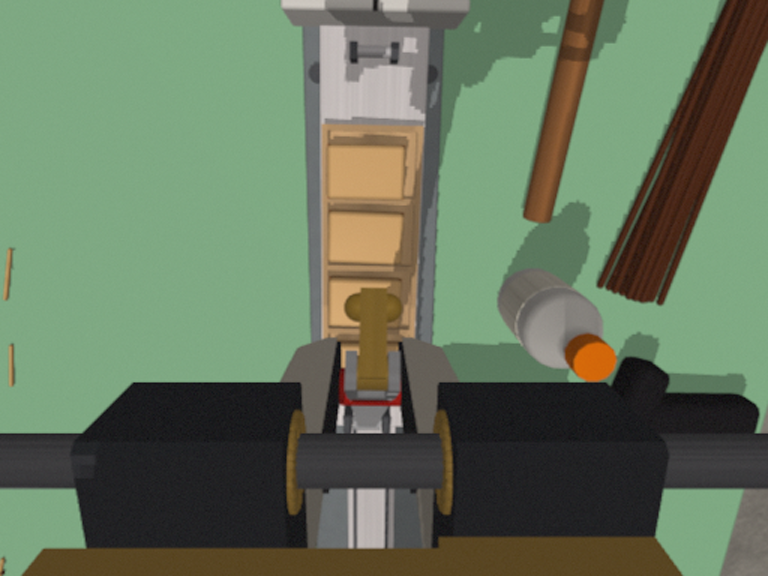

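Still gripped, and the bases are still seated. Next, the rest of the arc.

jog_arm --targets '[1, 1.85, 0, 1.3, 0, 0, 0, 1, 1.7, 0, 1.5, 0, 0, 0, 1, 1.55, 0, 1.65, 0, 0, 0, 1, 1.35, 0, 1.8, 0, 0, 0, 1, 1.2, 0, 1.95, 0, 0, 0, 1, 1, 0, 2, 0, 0, 0, 1, 0.75, 0, 2.1, 0, 0, 0, 1, 0.55, 0, 2.2, 0, 0, 0, 1, 0.2, 0, 1.2, 0, 0, 0, 1, 0, 0, 0, 0, 0, 0, 1, 0, 0, 0, 0, 0, 0]'

```text
time_s: 38.02
ee_pos: [624.5, 166.9, 82.6]
eef_rot: [2.164, 2.275, 0.004]
contact_force: [2.8, 3.0, 1.6]
grip_width: 0.212
```

```bash
python3 - <<'E'
from h import *
s=sense(); e=s["ee_pos"]; d=np.array([-.0506,.9987]); 
print("tx moved",(e[:2]-[637.9,-128.9])@d,"exp@0",226*(1+.3233),"dz",e[2]-262.2,"exp@0",226*(-.9463), s["contact_force"],s["grip_width"])
im=get_image("wrist"); save(im,"w25")
E
```

```text
tx moved 296.1391628078555 exp@0 299.06579999999997 dz -179.5622726370715 exp@0 -213.8638 [2.84299221 3.04099246 1.5575529 ] 0.21231195366823313
```

View pics/w25.png

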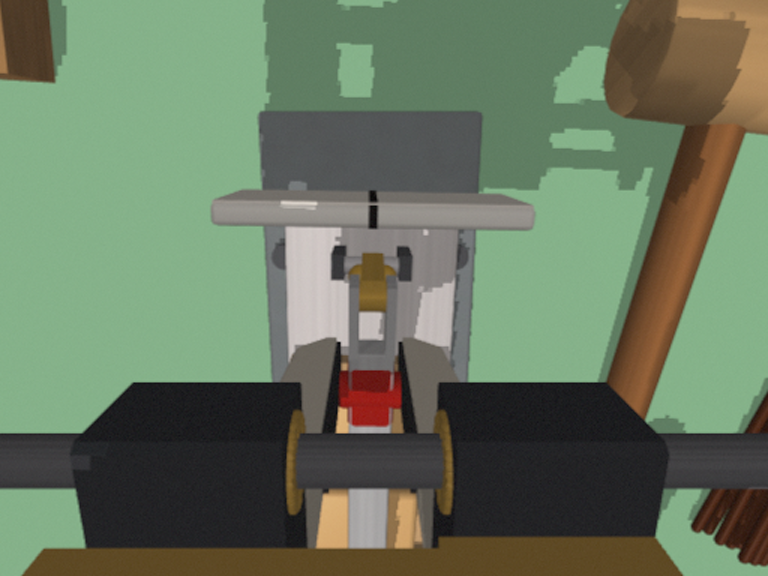

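jog_arm --targets '[1, 0.1, -0.1, 0.8, 0, 0, 0, 1, 0.1, 0, 0.8, 0, 0, 0, 1, 0, 0, 0.6, 0, 0, 0, 1, 0, 0, 0, 0, 0, 0, 1, 0, 0, 0, 0, 0, 0, 1, 0, 0, 0, 0, 0, 0]'

```text
time_s: 38.57
ee_pos: [624.3, 168.9, 61.1]
eef_rot: [2.163, 2.274, 0.007]
contact_force: [7.4, 3.4, 0.7]
grip_width: 0.211
```

jog_arm --targets '[1, 0.1, 0.3, 0.3, 0, 0, 0, 1, 0, 0, 0.3, 0, 0, 0, 1, 0, 0, 0, 0, 0, 0, 1, 0, 0, 0, 0, 0, 0]'

```text
time_s: 38.9
ee_pos: [624.7, 169.5, 53.5]
eef_rot: [2.165, 2.276, -0.001]
contact_force: [2.5, 0.7, -0.7]
grip_width: 0.212
```

jog_arm --targets '[1, 0, 0.1, 0.3, 0, 0, 0, 1, 0, 0, 0, 0, 0, 0, 1, 0, 0, 0, 0, 0, 0]'

```text
time_s: 39.15
ee_pos: [624.8, 169.7, 50.0]
eef_rot: [-2.164, -2.276, 0.003]
contact_force: [0.4, -1.5, -3.1]
grip_width: 0.209
```

jog_arm --targets '[1, 0, 0, 0.3, 0, 0, 0, 1, 0, 0, 0, 0, 0, 0, 1, 0, 0, 0, 0, 0, 0]'

```text
time_s: 39.4
ee_pos: [625.1, 169.9, 47.8]
eef_rot: [-2.164, -2.277, 0.002]
contact_force: [-3.6, -4.1, -0.1]
grip_width: 0.212
```

```bash
cat >> h.py <<'E'
def barz(name):
    im=get_image(name); W=cloud(im); P=W.reshape(-1,3); P=P[~np.isnan(P).any(1)]
    s=(P[:,:2]-C)@D; y=(P[:,:2]-C)@np.array([D[1],-D[0]])
    for a in range(-140,120,20):
        k=(abs(s-a)<6)&(abs(y)<6)&(P[:,2]>30)&(P[:,2]<200)
        if k.sum()>3: print(name,"s",a,k.sum(),"z",np.round(np.percentile(P[k,2],[20,50,80]),1))
    return im
E
python3 - <<'E'
from h import *
im=barz("wrist"); save(im,"w26")
im=barz("scene"); p=cv2.cvtColor(im["pixels"],cv2.COLOR_RGB2BGR)[140:260,180:360]; cv2.imwrite("pics/s26.png",cv2.resize(p,None,fx=4.4,fy=4.4,interpolation=cv2.INTER_CUBIC))
E
```

```text
wrist s -140 3633 z [146.5 149.4 159.6]
wrist s -120 811 z [38.4 67.8 68.5]
wrist s -100 335 z [67.7 68.2 68.6]
wrist s -80 142 z [67.6 68.1 68.5]
wrist s -60 427 z [67.5 67.9 68.4]
scene s -140 9 z [38.2 63.8 66.9]
scene s -100 17 z [38.4 40.1 69.9]
scene s -80 15 z [68.  68.3 85.1]
scene s -60 13 z [68.  69.2 69.9]
scene s -40 20 z [42.9 67.3 69.2]
scene s -20 9 z [68.  68.3 68.6]
scene s 0 18 z [48.6 67.8 69.8]
scene s 20 13 z [67.8 68.7 68.9]
scene s 40 14 z [67.5 68.4 69.1]
scene s 60 23 z [42.6 68.4 68.8]
scene s 80 11 z [68.3 68.5 69.4]
scene s 100 20 z [42.6 67.8 68.5]
```

View pics/w26.png

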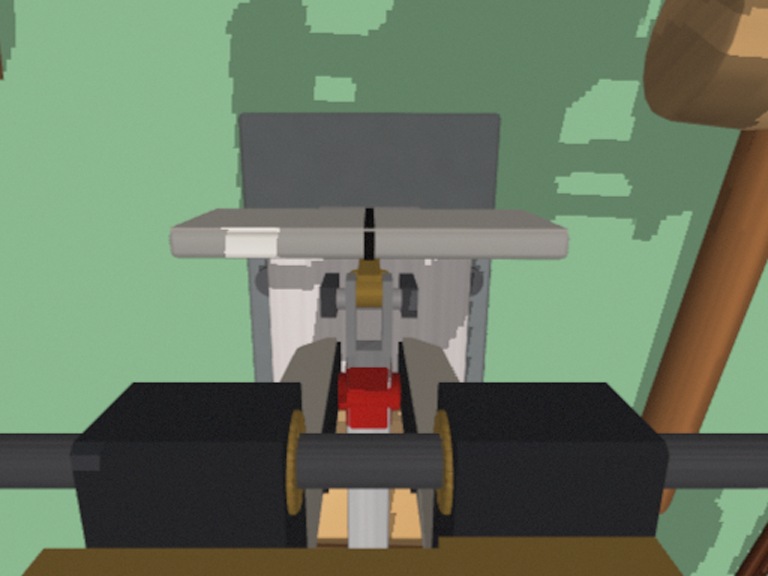

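View pics/s26.png

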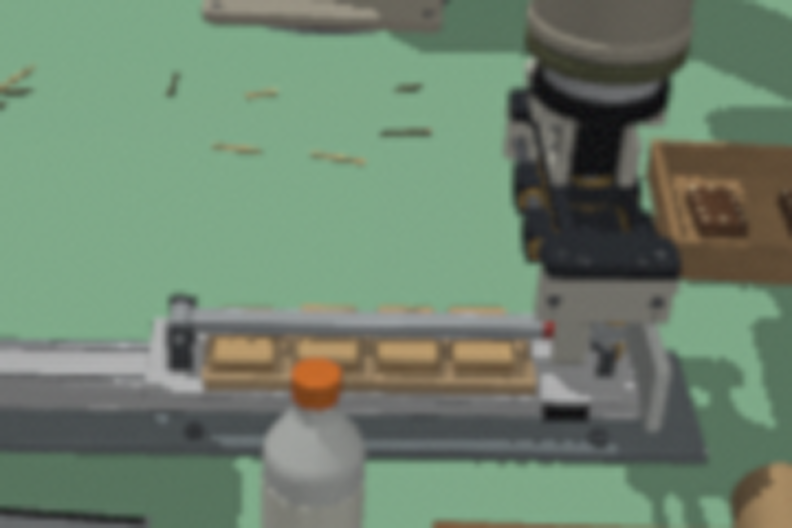

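jog_arm --targets '[1, 0, 0, 0.2, 0, 0, 0, 1, 0, 0, 0, 0, 0, 0, 1, 0, 0, 0, 0, 0, 0]'

```text
time_s: 39.75
ee_pos: [625.2, 170.0, 46.5]
eef_rot: [-2.164, -2.277, 0.002]
contact_force: [-6.4, -4.4, 4.1]
grip_width: 0.216
```

jog_arm --targets '[0.2, 0, 0, 0, 0, 0, 0, 0.2, 0, 0, 0, 0, 0, 0, 0.2, 0, 0, 0, 0, 0, 0, 0.2, 0, 0, 0, 0, 0, 0]'

```text
time_s: 40.08
ee_pos: [626.1, 170.6, 46.5]
eef_rot: [2.164, 2.277, 0.002]
contact_force: [-0.5, -0.2, -0.4]
grip_width: 0.391
```

```bash
python3 - <<'E'
from h import *
im=barz("wrist"); im=barz("scene"); save(im,"s27"); print(sense()["contact_force"],sense()["grip_width"])
E
```

```text
wrist s -140 3588 z [145.2 148.1 158.2]
wrist s -120 856 z [38.5 69.5 70.3]
wrist s -100 226 z [69.4 70.  70.4]
wrist s -80 251 z [69.  69.5 70. ]
wrist s -60 320 z [68.7 69.2 69.7]
scene s -140 7 z [40.6 51.4 55.5]
scene s -100 15 z [38.2 39.9 94. ]
scene s -80 12 z [69.  70.2 71.4]
scene s -60 10 z [69.4 69.9 71.3]
scene s -40 18 z [43.1 58.4 70.2]
scene s -20 8 z [68.7 69.1 69.7]
scene s 0 16 z [46.5 68.9 69.4]
scene s 20 14 z [68.  69.4 69.7]
scene s 40 11 z [67.4 69.  69.2]
scene s 60 24 z [43.4 67.6 69.3]
scene s 80 11 z [67.6 68.2 69.7]
scene s 100 20 z [43.5 67.6 69.1]
[-0.21689897  0.07932094 -0.58931792] 0.39602624268653
```

jog_arm --targets '[0.2, 0, -0.1, -2, 0, 0, 0, 0.2, 0, 0, -3, 0, 0, 0, 0.2, 0, 0, -3, 0, 0, 0, 0.2, 0, 0, -2, 0, 0, 0, 1, 0, 0, 0, 0, 0, 0, 1, 0, 0, 0, 0, 0, 0, 1, 0, 0, 0, 0, 0, 0]'

```text
time_s: 40.77
ee_pos: [624.2, 170.2, 145.2]
eef_rot: [-2.164, -2.277, 0.001]
contact_force: [-0.3, -0.1, 0.2]
grip_width: 0.234
```

```bash
python3 - <<'E'
from h import *
im=barz("wrist"); save(im,"w28"); W=cloud(im)
s=sense(); print(s["ee_pos"],psi(s))
X,Y,Z=W[...,0],W[...,1],W[...,2]
k=(Z>71)&(Z<80)&(Y>195)&(Y<240)&(X>550)&(X<690); P=W[k][:,:2]
c=cv2.minAreaRect(P.astype(np.float32)); print(c); 
s_=(P-C)@D; l=(P-C)@np.array([-D[1],D[0]]); print("s",np.percentile(s_,[1,50,99]),"lat",np.percentile(l,[.5,99.5]))
A=np.polyfit(P[:,0],P[:,1],1);print("slope deg",np.degrees(np.arctan(A[0])))
g=cv2.cvtColor(im["pixels"],cv2.COLOR_RGB2GRAY); m=k&(g<70); Q=W[m]; print("line",m.sum(),np.round(Q.mean(0),1) if m.sum() else "")
q=(Q[:,:2]-C); print("line lat",(q@np.array([-D[1],D[0]])).mean() if m.sum() else "")
E
```

```text
wrist s -140 216 z [67.4 69.1 69.9]
wrist s -120 309 z [66.8 69.8 70.4]
wrist s -100 221 z [69.1 69.7 70.2]
wrist s -80 220 z [68.8 69.5 70.1]
wrist s -60 208 z [68.6 69.2 69.8]
wrist s -40 96 z [68.4 69.1 69.6]
wrist s 0 171 z [68.3 68.9 69.3]
wrist s 20 166 z [68.2 68.7 69.2]
[623.73356863 170.10753633 144.4223547 ] 92.91455022824694
((622.2025756835938, 208.600830078125), (109.6748046875, 25.753307342529297), 2.950591564178467)
s [-165.34589859 -161.48188086 -156.51308758] lat [-51.87628686  55.72439991]
slope deg 2.651023125426353
line 35 [622.3 216.7  76.7]
line lat 2.190693258443626
```

View pics/w28.png

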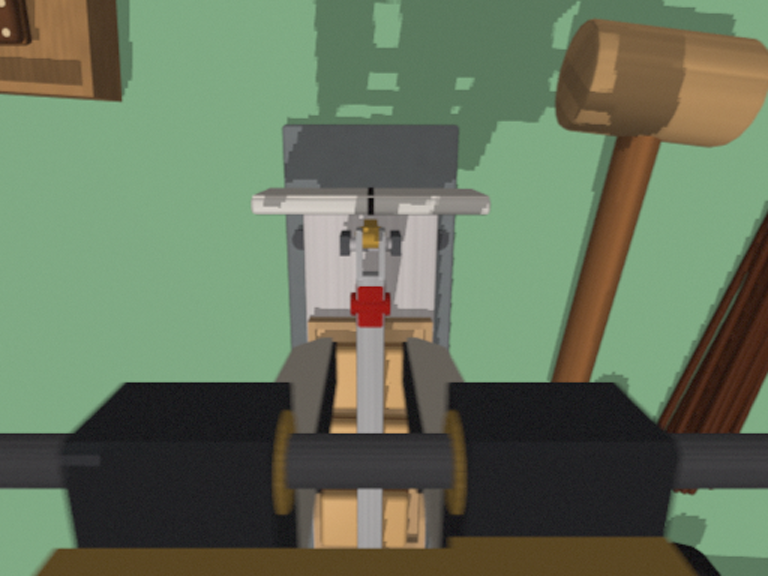

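jog_arm --targets '[1, 2.5, 0, 0, 0, 0, 0, 1, 2.5, 0, 0, 0, 0, 0, 1, 2.5, 0, 0, 0, 0, 0, 1, 2.3, 0.1, 0, 0, 0, 0, 1, 0, 0, 2.5, 0, 0, 0, 1, 0, 0, 3, 0, 0, 0, 1, 0, 0, 2.5, 0, 0, 0, 1, 0, 0, 1.3, 0, 0, 0, 1, 0, 0, 0, 0, 0, 0, 1, 0, 0, 0, 0, 0, 0, 1, 0, 0, 0, 0, 0, 0]'

```text
time_s: 41.73
ee_pos: [621.6, 268.4, 54.7]
eef_rot: [2.164, 2.276, 0.003]
contact_force: [-0.7, 0.0, 0.3]
grip_width: 0.002
```

```bash
python3 - <<'E'
from h import *
to(622.3+0.0507*(216.7-231),231,48,92.9)
im=get_image("wrist"); save(im,"w29")
im=get_image("top"); p=cv2.cvtColor(im["pixels"],cv2.COLOR_RGB2BGR)[100:250,130:330]; cv2.imwrite("pics/t29.png",cv2.resize(p,None,fx=4,fy=4,interpolation=cv2.INTER_CUBIC))
E
```

```text
at [621.6 268.4  54.7] psi 92.9 t 41.73 F [-0.7  0.   0.3] w 0.002
tool shift cm [-3.73 -0.2   0.66] turn z -0.0
```

View pics/t29.png

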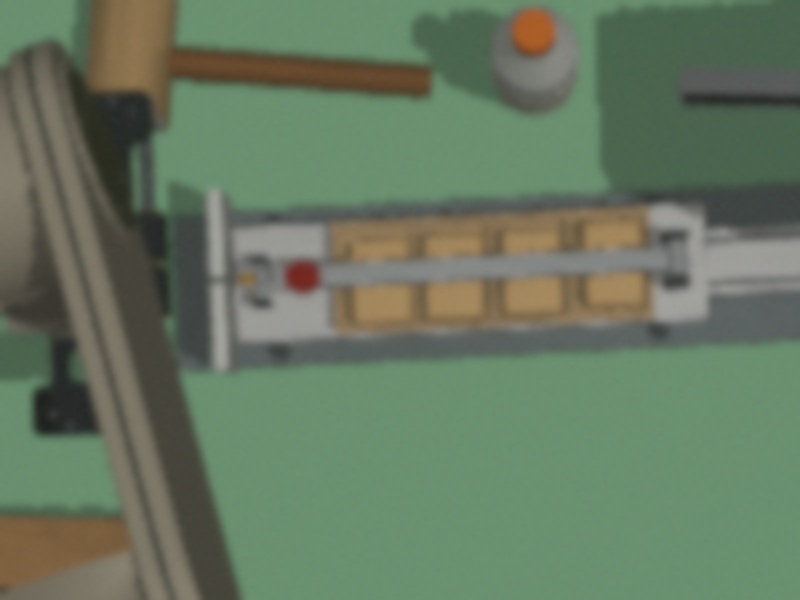

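jog_arm --targets '[1, -1, -0.2, 0.4, 0, 0, 0, 1, -1, 0, 0, 0, 0, 0, 1, -1, 0, 0, 0, 0, 0, 1, -0.4, 0, 0, 0, 0, 0, 1, 0, 0, 0, 0, 0, 0, 1, 0, 0, 0, 0, 0, 0]'

```text
time_s: 42.33
ee_pos: [620.7, 233.5, 49.4]
eef_rot: [-2.166, -2.276, -0.0]
contact_force: [0.4, 0.0, 0.3]
grip_width: 0.005
```

```bash
python3 - <<'E'
from h import *
to(622.3+0.0507*(216.7-231),231,48,92.9)
im=get_image("wrist"); save(im,"w30")
E
```

```text
at [620.7 233.5  49.4] psi 92.8 t 42.33 F [0.4 0.  0.3] w 0.005
tool shift cm [-0.26  0.08  0.14] turn z -0.1
```

View pics/w30.png

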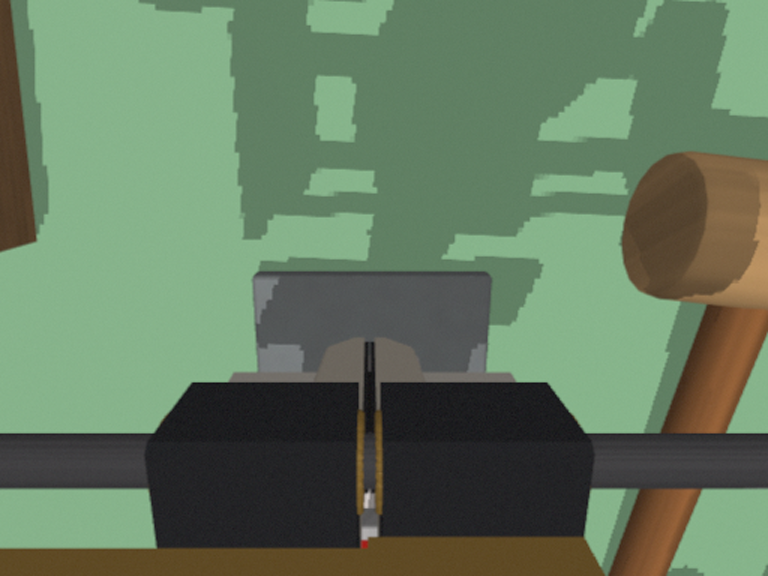

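jog_arm --targets '[1, -0.5, 0, 0, 0, 0, 0, 1, -0.5, 0, 0, 0, 0, 0, 1, -0.8, 0, 0, 0, 0, 0, 1, -0.8, 0, 0, 0, 0, 0, 1, -0.8, 0, 0, 0, 0, 0, 1, 0, 0, 0, 0, 0, 0]'

```text
time_s: 42.88
ee_pos: [622.3, 198.2, 49.1]
eef_rot: [2.165, 2.276, -0.001]
contact_force: [-0.8, 0.2, 0.0]
grip_width: 0.004
```

```bash
python3 - <<'E'
from h import *
e=sense()["ee_pos"]; print("line x",622.3+0.0507*(216.7-e[1])); to(622.3+0.0507*(216.7-e[1]),e[1],48,92.9)
im=barz("scene"); W=cloud(im); p=cv2.cvtColor(im["pixels"],cv2.COLOR_RGB2BGR)[140:260,180:360]; cv2.imwrite("pics/s31.png",cv2.resize(p,None,fx=4.4,fy=4.4,interpolation=cv2.INTER_CUBIC))
E
```

```text
line x 623.2364355804727
at [622.3 198.2  49.1] psi 92.9 t 42.88 F [-0.8  0.2  0. ] w 0.004
tool shift cm [-0.    0.09  0.11] turn z -0.0
scene s -120 55 z [ 46.8 157.6 183.7]
scene s -100 22 z [38.4 65.9 69.4]
scene s -80 23 z [38.  39.1 70.2]
scene s -60 19 z [41.8 46.5 70. ]
scene s -40 11 z [69.3 69.6 70.1]
scene s -20 10 z [57.3 69.4 70.3]
scene s 0 16 z [67.9 69.6 70.3]
scene s 20 15 z [65.3 69.1 70. ]
scene s 40 18 z [45.  68.8 69.5]
scene s 60 15 z [67.8 68.7 69.6]
scene s 80 16 z [44.1 68.  69.3]
scene s 100 9 z [67.9 68.3 70.1]
```

View pics/s31.png

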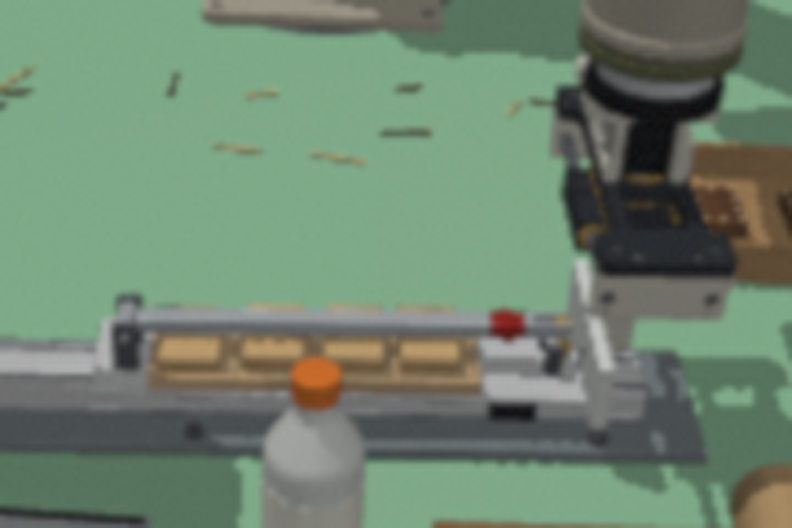

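jog_arm --targets '[1, -0.8, 0.1, 0, 0, 0, 0, 1, -1, 0, 0, 0, 0, 0, 1, -1, 0, 0, 0, 0, 0, 1, -1, 0, 0, 0, 0, 0, 1, -1, 0, 0, 0, 0, 0, 1, -1, 0, 0, 0, 0, 0, 1, -1, 0, 0, 0, 0, 0, 1, -1, 0, 0, 0, 0, 0, 1, -1, 0, 0, 0, 0, 0, 1, -1, 0, 0, 0, 0, 0, 1, -1, 0, 0, 0, 0, 0, 1, -1, 0, 0, 0, 0, 0]'

```text
time_s: 43.93
ee_pos: [629.1, 81.3, 49.2]
eef_rot: [-2.164, -2.277, 0.0]
contact_force: [-1.2, 4.2, -0.6]
grip_width: 0.003
```

```bash
python3 - <<'E'
from h import *
e=sense()["ee_pos"]; print("line x",622.3+0.0507*(216.7-e[1])); to(622.3+0.0507*(216.7-e[1]),-30,48,92.9)
im=get_image("wrist"); save(im,"w32")
E
```

```text
line x 629.1627411793231
at [629.1  81.3  49.2] psi 92.9 t 43.93 F [-1.2  4.2 -0.6] w 0.003
tool shift cm [-11.12  -0.56   0.12] turn z 0.0
```

View pics/w32.png

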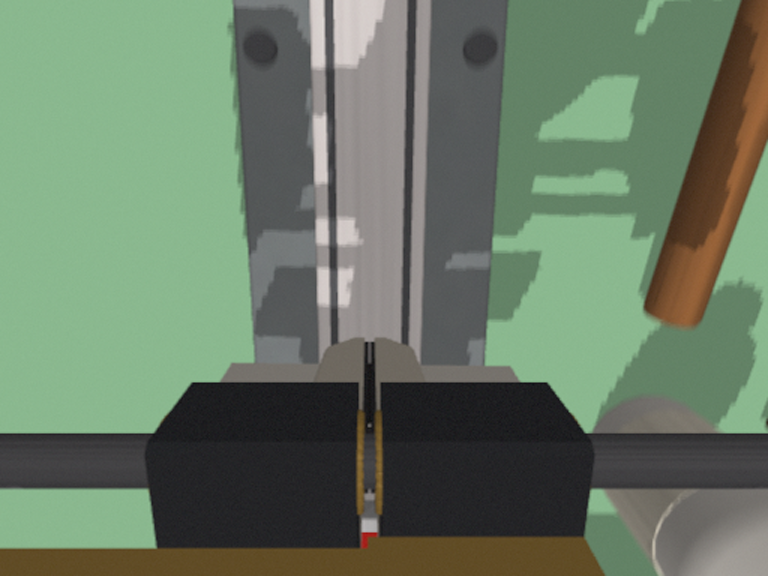

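jog_arm --targets '[1, -1, 0, 0, 0, 0, 0, 1, -1, 0, 0, 0, 0, 0, 1, -1, 0, 0, 0, 0, 0, 1, -1, 0, 0, 0, 0, 0, 1, -1, 0, 0, 0, 0, 0, 1, -1, 0, 0, 0, 0, 0, 1, -1, 0, 0, 0, 0, 0, 1, -1, 0, 0, 0, 0, 0, 1, -0.8, 0, 0, 0, 0, 0, 1, -0.4, 0, 0, 0, 0, 0, 1, 0, 0, 0, 0, 0, 0]'

```text
time_s: 44.9
ee_pos: [634.0, -11.2, 49.2]
eef_rot: [2.165, 2.275, -0.001]
contact_force: [-0.2, 0.3, -1.2]
grip_width: 0.004
```

```bash
python3 - <<'E'
from h import *
e=sense()["ee_pos"]; print("line x",622.3+0.0507*(216.7-e[1])); to(622.3+0.0507*(216.7-e[1]),-30,48,92.9)
im=get_image("scene"); save(im,"s33")
E
```

```text
line x 633.8537165370153
at [634.  -11.2  49.2] psi 92.8 t 44.9 F [-0.2  0.3 -1.2] w 0.004
tool shift cm [-1.88 -0.11  0.12] turn z -0.1
```

View pics/s33.png

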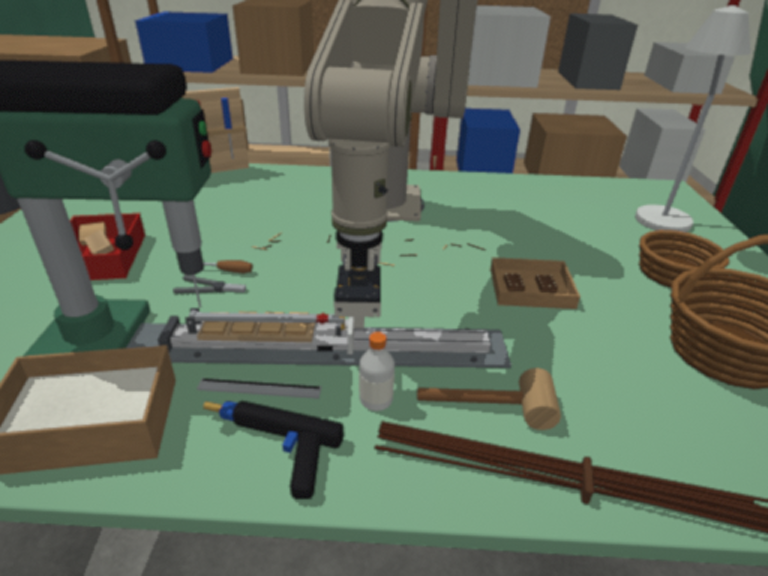

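Nearly home. I'll keep going in small steps until the stop's force shows.

jog_arm --targets '[1, -0.5, 0, 0, 0, 0, 0, 1, -0.5, 0, 0, 0, 0, 0, 1, -0.4, 0, 0, 0, 0, 0, 1, 0, 0, 0, 0, 0, 0, 1, 0, 0, 0, 0, 0, 0]'

```text
time_s: 45.37
ee_pos: [634.6, -24.1, 49.2]
eef_rot: [2.164, 2.276, -0.001]
contact_force: [0.3, -0.3, -0.1]
grip_width: 0.006
```

jog_arm --targets '[1, -0.3, 0, 0, 0, 0, 0, 1, -0.3, 0, 0, 0, 0, 0, 1, 0, 0, 0, 0, 0, 0, 1, 0, 0, 0, 0, 0, 0]'

```text
time_s: 45.7
ee_pos: [634.7, -26.9, 49.2]
eef_rot: [-2.161, -2.276, -0.004]
contact_force: [-1.1, 11.9, 1.6]
grip_width: 0.003
```

jog_arm --targets '[1, -0.3, 0, 0, 0, 0, 0, 1, 0, 0, 0, 0, 0, 0, 1, 0, 0, 0, 0, 0, 0]'

```text
time_s: 45.95
ee_pos: [634.7, -27.3, 49.3]
eef_rot: [-2.159, -2.275, -0.007]
contact_force: [-2.1, 23.0, 3.9]
grip_width: 0.003
```

```bash
python3 - <<'E'
from h import *
im=barz("top"); save(im,"t34"); W=cloud(im); W0=cloud(np.load("top0.npy",allow_pickle=True).item())
L=np.array([-D[1],D[0]])
# nest block / sled front edge via depth steps along centre band
for nm,w in (("start",W0),("now",W)):
    P=w.reshape(-1,3); P=P[~np.isnan(P).any(1)]; s=(P[:,:2]-C)@D; l=(P[:,:2]-C)@L
    k=(abs(l+27)<12)&(P[:,2]>10)&(P[:,2]<90)
    h=[(a,round(float(np.median(P[k&(abs(s-a)<4),2])),0)) for a in range(-180,420,8) if (k&(abs(s-a)<4)).sum()>2]
    print(nm,h)
E
```

```text
top s -140 9 z [30.4 30.5 31.7]
top s -120 14 z [30.5 31.8 32.4]
top s -100 7 z [30.6 30.9 32.2]
top s -80 10 z [30.5 31.2 33.1]
top s -60 7 z [31.4 32.2 32.5]
top s -40 7 z [31.7 32.3 33. ]
top s -20 11 z [30.9 32.1 33.1]
top s 0 6 z [30.8 31.8 32.9]
start [(-180, 11.0), (-164, 74.0), (-156, 40.0), (-148, 37.0), (-140, 37.0), (-132, 36.0), (-124, 37.0), (-116, 36.0), (-108, 36.0), (-100, 37.0), (-92, 43.0), (-84, 45.0), (-76, 49.0), (-68, 47.0), (-60, 45.0), (-52, 44.0), (-44, 45.0), (-36, 49.0), (-28, 45.0), (-20, 47.0), (-12, 49.0), (-4, 42.0), (4, 42.0), (12, 42.0), (20, 42.0), (28, 41.0), (36, 41.0), (44, 42.0), (52, 43.0), (60, 41.0), (68, 42.0), (76, 40.0), (84, 41.0), (92, 40.0), (100, 39.0), (108, 37.0), (116, 37.0), (124, 37.0), (132, 35.0), (140, 19.0), (148, 14.0), (156, 12.0), (164, 13.0), (172, 12.0), (180, 12.0), (188, 24.0), (196, 14.0), (204, 12.0), (212, 18.0), (220, 14.0), (228, 12.0), (236, 16.0), (244, 14.0), (252, 13.0), (260, 12.0), (268, 25.0), (276, 14.0), (284, 13.0), (292, 16.0), (300, 14.0), (308, 17.0), (316, 14.0), (324, 13.0), (332, 18.0), (340, 16.0), 
[... 193 characters left out ...]
(-132, 14.0), (-124, 12.0), (-116, 12.0), (-108, 15.0), (-100, 15.0), (-92, 15.0), (-84, 12.0), (-76, 20.0), (-68, 13.0), (-60, 14.0), (-52, 15.0), (-44, 13.0), (-36, 13.0), (-28, 26.0), (-20, 26.0), (-12, 12.0), (-4, 21.0), (28, 12.0), (36, 13.0), (44, 21.0), (52, 13.0), (84, 10.0), (108, 11.0), (124, 36.0), (132, 36.0), (140, 38.0), (148, 35.0), (156, 37.0), (164, 39.0), (204, 55.0), (212, 46.0), (220, 47.0), (228, 51.0), (236, 54.0), (244, 52.0), (252, 50.0), (260, 43.0), (268, 46.0), (276, 52.0), (284, 52.0), (292, 52.0), (300, 49.0), (308, 43.0), (316, 44.0), (324, 46.0), (332, 50.0), (340, 49.0), (348, 48.0), (356, 44.0), (364, 38.0), (372, 37.0), (380, 37.0), (396, 12.0), (412, 12.0)]
```

View pics/t34.png

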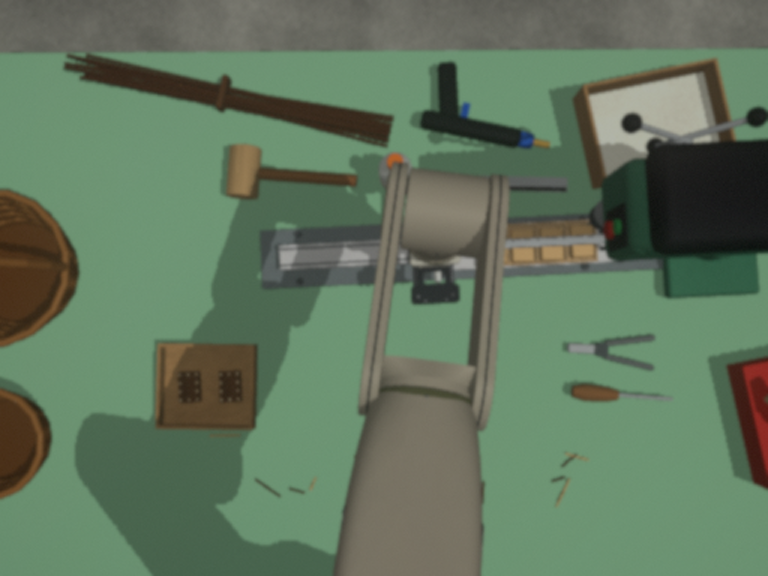

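jog_arm --targets '[1, 0.5, 0, 0, 0, 0, 0, 1, 1.5, 0, 0, 0, 0, 0, 1, 2.5, 0, 0, 0, 0, 0, 1, 0, 0, -2, 0, 0, 0, 1, 0, 0, -3, 0, 0, 0, 1, 0, 0, -3, 0, 0, 0, 1, 0, 0, -3, 0, 0, 0, 1, 0, -3, -2, 0, 0, 0, 1, 0, -3, 0, 0, 0, 0, 1, 0, -3, 0, 0, 0, 0, 1, 0, -3, 0, 0, 0, 0, 1, 0, 0, 0, 0, 0, 0]'

```text
time_s: 47.0
ee_pos: [507.8, 6.5, 177.8]
eef_rot: [-2.163, -2.275, 0.005]
contact_force: [-1.4, 0.3, -0.6]
grip_width: 0.006
```

jog_arm --targets '[1, -3, -2, -2, 0, 0, 0, 1, -3, -2, -2, 0, 0, 0, 1, -3, 0, -2, 0, 0, 0, 1, -3, 0, -2, 0, 0, 0, 1, -3, 0, -2, 0, 0, 0, 1, -3, 0, 0, 0, 0, 0, 1, -3, 0, 0, 0, 0, 0, 1, -3, 0, 0, 0, 0, 0, 1, 0, 0, 0, 0, 0, 0, 1, 0, 0, 0, 0, 0, 0, 1, 0, 0, 0, 0, 0, 0]'

```text
time_s: 47.92
ee_pos: [485.2, -235.1, 279.1]
eef_rot: [-2.165, -2.276, 0.0]
contact_force: [0.3, 0.6, -0.7]
grip_width: 0.005
```

```bash
python3 - <<'E'
from h import *
s=sense(); print(s["time_s"],s["ee_pos"],s["contact_force"])
L=np.array([-D[1],D[0]])
for n in ("wrist","top","scene"):
    im=get_image(n); save(im,n+"35"); W=cloud(im); P=W.reshape(-1,3); P=P[~np.isnan(P).any(1)]
    sd=(P[:,:2]-C)@D; l=(P[:,:2]-C)@L-2
    k=(abs(l)<50)&(abs(l)>15)&(P[:,2]>70)&(P[:,2]<80)&(sd>60)&(sd<130); print(n,"plate top s",np.round(np.percentile(sd[k],[2,50,98]),1) if k.sum()>5 else "", "start -165..-156")
    b=[(a,round(float(np.median(P[(abs(l)<5)&(abs(sd-a)<6)&(P[:,2]<110)&(P[:,2]>50),2])),1)) for a in range(110,400,15) if ((abs(l)<5)&(abs(sd-a)<6)&(P[:,2]<110)&(P[:,2]>50)).sum()>3]; print(b)
E
```

```text
47.9167 [ 485.24051506 -235.06346473  279.09969828] [ 0.27484461  0.62098723 -0.65012315]
wrist plate top s  start -165..-156
[(110, 54.4), (125, 67.8), (140, 69.9), (155, 69.9), (170, 69.6), (185, 69.5), (200, 69.5), (215, 69.2), (230, 69.2), (245, 69.0), (260, 68.8), (275, 68.7), (290, 68.7), (305, 68.4), (320, 68.4), (335, 67.9), (350, 68.1), (365, 68.3), (380, 68.8)]
top plate top s [ 91.9  96.2 100.3] start -165..-156
[(110, 67.2), (125, 62.7), (140, 68.4), (155, 68.7), (170, 67.9), (185, 68.3), (200, 68.2), (215, 67.5), (230, 68.0), (245, 67.3), (260, 67.6), (275, 67.9), (290, 67.5), (305, 67.3), (320, 66.9), (335, 67.6), (350, 66.1), (365, 66.2)]
scene plate top s [ 92.1  95.7 100.4] start -165..-156
[(110, 68.9), (125, 67.7), (140, 70.8), (155, 70.2), (170, 69.7), (185, 69.9), (200, 69.6), (215, 69.6), (230, 69.2), (245, 69.5), (260, 69.3), (275, 69.6), (290, 69.3), (305, 69.2), (320, 68.5), (335, 69.0), (350, 69.0), (365, 69.3)]
```

View pics/wrist35.png

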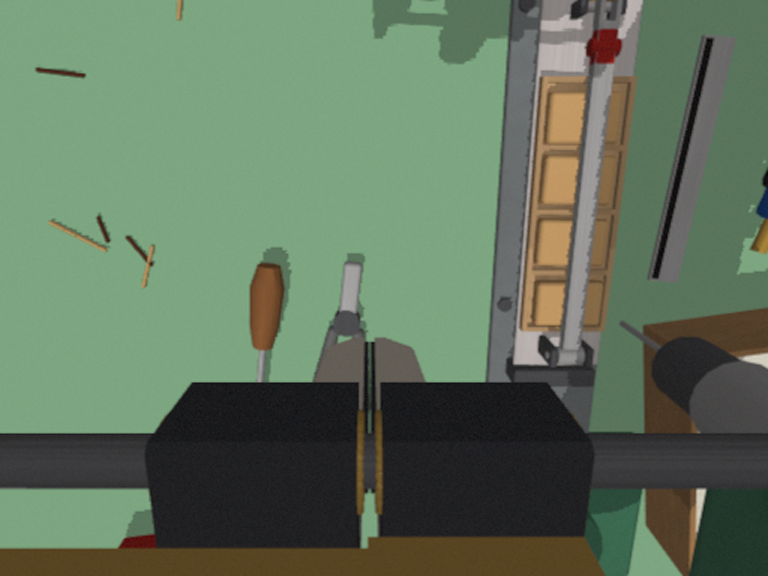

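View pics/scene35.png

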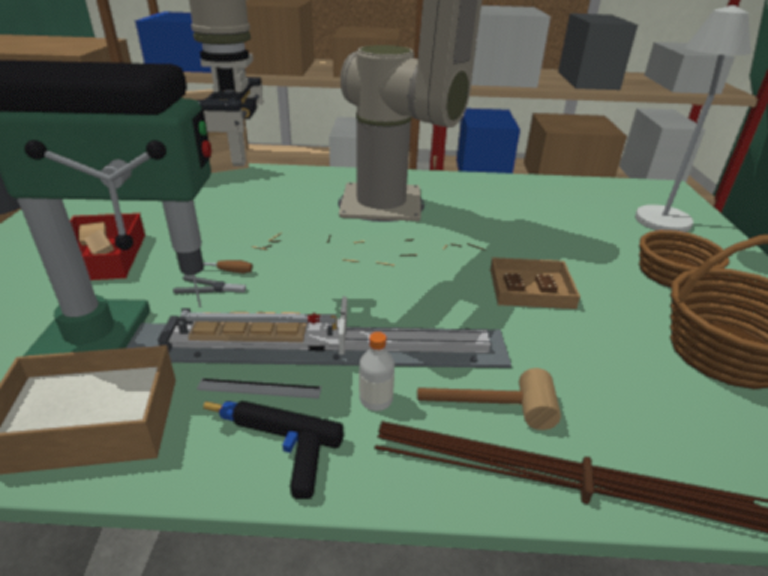

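View pics/top35.png

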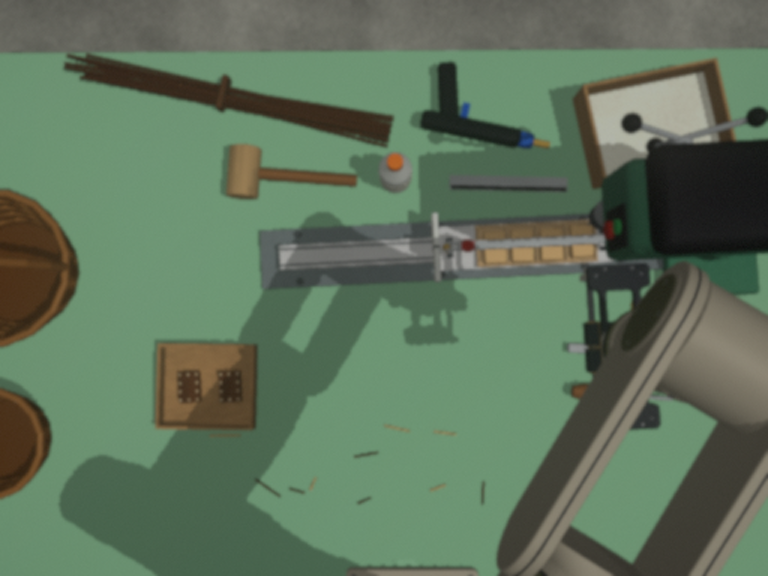

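```bash
python3 - <<'E'
from h import *
L=np.array([-D[1],D[0]])
for n in ("top","scene"):
    for t,im,lo,hi in (("start",np.load(n+"0.npy",allow_pickle=True).item(),-190,-135),("now",get_image(n),65,125)):
        W=cloud(im); P=W.reshape(-1,3); P=P[~np.isnan(P).any(1)]
        sd=(P[:,:2]-C)@D; l=(P[:,:2]-C)@L-2
        for z0,z1 in((70,80),(45,80)):
            k=(abs(l)<50)&(abs(l)>15)&(P[:,2]>z0)&(P[:,2]<z1)&(sd>lo)&(sd<hi); print(n,t,k.sum(),np.round([*np.percentile(sd[k],[5,50,95]),sd[k].mean()],1))
E
cat > /dev/null; python3 - <<'E'
import cv2
im=cv2.imread("pics/wrist35.png"); cv2.imwrite("pics/w35c.png",cv2.resize(im[280:420,470:640],None,fx=4,fy=4,interpolation=cv2.INTER_CUBIC))
E
```

```text
top start 105 [-167.  -162.8 -159.4 -163. ]
top start 160 [-166.8 -161.4 -158.8 -161.2]
top now 101 [ 92.   95.9 100.1  96. ]
top now 124 [ 91.8  95.7 100.4  96.5]
scene start 64 [-167.3 -162.2 -159.1 -162.5]
scene start 132 [-166.3 -159.4 -141.  -159. ]
scene now 58 [ 92.1  96.  100.   96. ]
scene now 85 [ 92.1  95.7 119.   98.4]
```

View pics/w35c.png

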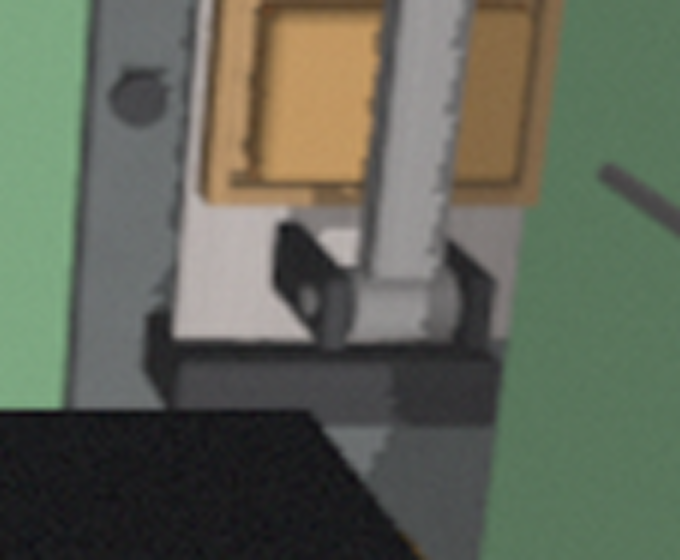

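```bash
python3 - <<'E'
from h import *
s=sense(); print(s["time_s"],s["contact_force"]); print(sign_off())
E
```

```text
48.1667 [-0.66867517 -0.06958114 -0.50164154]
the job is handed in; nothing more can be done
None
```

The job is done and handed in at 48 s of robot time, with the arm clear of everything.

- **Drilled bases:** I moved the two drilled bases into the brown box, where they lie flat.
- **Blanks:** each of the four blanks lies flat in its own nest. I saw all four seated before the bar went down.
- **Hold-down bar:** I pinched the red grip, swung the bar down and pressed it until it clipped. It stayed down after I let go, about 2 mm higher at the grip end (roughly 0.008 rad, inside the 0.01 limit). I judged the clip by the bar staying down and did not pull on it to test it.
- **Sled:** only then did I push the sled home on the plate's black centre line, with the closed fingers. It slid at about 4 N, then stopped against 23 N with no further movement.

In the last pictures the sled's front end is against the stop, and the four blanks are still in place under the bar. The tools and glue look where they were. The one small disagreement is the measured travel, about 259 mm from the depth maps against the nominal 260 mm, which is within the camera error.

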